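# Load the spring clamping rack and hold it pinned shut

## Robot

A 6-joint arm with a two-finger parallel gripper is mounted at the origin on the work surface. World frame = base frame: x ahead of the robot, y to its left, z up, the work surface at z = 0. Lengths are in m, angles in rad, forces in N, time in s.
With the tool pointing down it reaches from about 0.25 to 0.725 m from the base axis. Payload 4 kg.
Tool frame: the origin (TCP) lies at the very end of the fingers, on their centre line; the grasp point (between the pads) lies 19 mm behind it; x points along the fingers, y is the direction in which the jaws open and shut, and the axes are right-handed (so a half turn about x gives the same grasp; the last joint's range is limited). The gripper opens to 85 mm and grips with 20 to 120 N. Pads are 22 mm wide; open, the fingers measure 114 mm over their backs; the gripper's body (76 mm by 85 mm) begins 54 mm behind the grasp point. The pads swing forward as they close: fully open they stand 13 mm farther back than shut.
Start: joints at [-1.21, 0.241, 0.005, 1.335, 0, 1.571], TCP at [0.177, -0.468, 0.231] pointing down, gripper open.
Joint ranges: [-2.72, 2.72], [-1.05, 1.87], [-1.09, 1.28], [-1.99, 2.15], [-1.42, 1.44], [-3.14, 3.14]. Speed limits (rad/s): [2.79, 2.79, 3.14, 3.14, 3.14, 3.14].

## Interface

Orientations are given as a unit quaternion [x, y, z, w].
In Python, from workcell import get_obs, camera, job_done gives the robot as it stands. The module is installed in compiled form; this text tells all that it offers.
- The arm moves only by the tool arm_command, never from a script. Its argument "motion" is a list of rows, each an object of numbers: "x", "y", "z": the shift along the tool's x, y, z in m; "roll": the turn about the tool's x in rad; "fingers": the opening, from 0 (shut) to 1 (fully open). A call has 1 to 20 rows; each row shifts and turns the pose as measured when the row begins, along the tool's axes as they then stand; what a row does not reach is not made up. A row lasts 1/12 s, in which the tool goes at most 41.7 mm and 7.16 degrees, less where a joint would pass 70% of its speed; a pose out of reach is approached as far as the arm can. A call is refused whole if a number of a shift passes 0.0417 or a number of a turn 0.125, either way. A call with a gripper value outside its range is refused whole. The fingers move at their own pace and stop on an object; the grip force is fixed at half the most. Time passes only in rows, so rows that do not move let the fingers close. It gives the time, the measured TCP pose, the force and the opening at its end, in the units of the state.
- get_obs(): the state, without advancing time (a new reading comes with each control period).
- camera(name): name is "side" or "top" or "wrist"; returns a dict with "frame" (400x640x3 uint8, red, green, blue), "intrinsics" (3x3 intrinsics, pixels), "rvec" (rotation vector, rad) and "tvec" (3), from world to camera coordinates, as OpenCV has them. Camera axes: x right, y down, z forward; pixel columns grow to the right and rows downward; lengths in m; the calibration is good to about 2 mm. A picture is of the moment at which its call begins. There is no depth.
- job_done(): hands the job in, once; it reports no verdict.
The state is a dict: "clock": time; "joint_pos": joint angles; "joint_vel": joint speeds; "tau": joint torques, N m; "eef_pos": TCP position; "tool_rot": TCP orientation; "ft_force": force on the tool from outside, world axes, zero at the start; "ft_torque": the same for the moment, N m; "grip_width": finger opening in m.
Only numpy, scipy, OpenCV 4.12 (cv2) and the standard library are available. Lean on these libraries where they do the work, as an engineer would, in place of code of your own. Each camera call takes 0.05 s, during which the arm holds its last target.

## Task

Stand the loose pale wooden board on edge in the empty slot of the clamping rack and let go of it, fold the blue hinged frame down over both boards, then push the red-headed steel pin down through the frame's hole into the post below. Finish while still holding the pin by its red head and pressing it down firmly, so that its collar keeps the frame fully shut against its spring pads; do not let go, and do not press on the frame with anything else at the end. Leave the dark board in its slot and everything else on the table where it is.

Things in the scene. Friction and masses are not known exactly. Their poses are not given: they have to be found in the camera images.
- rack: Clamping rack, fixed to the table. Plywood base 225 (x) x 150 (y) x 12 high; origin at the centre of its underside; +x points to the hinge side (roughly away from the robot), +y to the side of the empty slot. Two hinge posts 24 x 30, 82 high, stand at x = +88, y = +-38; the hinge axis is parallel to y at x = +85, 90 above the table.
- slot_empty (a point): Centre of the floor of the empty slot, 12 above the table, at rack x = 0, y = +38; axes as the rack's. The slot runs along x, 86 long and 23 wide inside, between fences 7 thick that rise 12 above its floor.
- slot_full (a point): Centre of the floor of the like slot that holds the dark board, at rack x = 0, y = -38; axes as the rack's.
- post_hole (a point): Centre of the mouth of the hole in the top of the latch post (50 x 50, at rack x = -65, y = 0), 89 above the table. Hole diameter 14.6, 55 deep, mouth chamfered 2.
- frame_angle (a joint): Hinge angle of the blue frame, rad: 0 = fully shut (level, underside 90 above the table), grows as it opens; starts about upright (1.55 to 1.8), stop at 1.95. Stiff hinge (about 0.3 N m of friction): it stays where it is left, except that when shut and let go it springs back to 0.03 to 0.06 rad. Pressing down at its hole with 8 to 9 N shuts it fully.
- pad_l (a joint): Spring pad under the rail over the empty slot (its twin is over the other): rubber, 14 diameter, 85 from the hinge, sticking out 13 from the frame's inner face. Value = how far it is pressed in, m: 0 free, about 0.005 on a seated board when the frame is fully shut; it meets the board in the last 0.06 rad. Spring 1100 N/m.
- frame: Blue hinged frame; origin a point on the hinge axis, mid-width. Its axes turn with the frame, which reaches 170 along its own -x, is 116 wide (y) and 12 thick (z 0 = inner face, 12 = outer face, on top when shut). Open frame: a bar at the hinge, side rails 16 wide at y = +-38, and across the free end (x = -130 to -170) a solid bar with the hole in its middle.
- frame_hole (a point): Centre of the hole in the frame's free end, on the outer face (top when shut, then 102 above the table); hole diameter 14.6, through 12, mouth chamfered 2; 150 from the hinge axis. Directly over the post's hole when shut.
- board_center (a point): Centre of the loose pale board, 80 (x) x 18 (y, thickness) x 70 (z) tall, 75 g; at the start it stands on its 80 edge on the table, centre 35 up. Grip across its thickness.
- stored_center (a point): Centre of the dark board, same size, already standing in the other slot.
- stand: Wooden pin stand, fixed block 60 x 60 x 55 high with the pin in its central hole; origin at underside centre.
- pin: The pin, 90 g, 92 long, upright in the stand; origin at its tip. Steel shank 12 diameter, 45 long, tapered at the tip over the last 5; collar 28 diameter, 5 thick (45 to 50 above the tip); red round head 22 diameter, 42 tall above the collar (50 to 92).
- pin_grip (a point): Point on the pin's axis in the red head, 76 above the tip and 26 above the collar's upper face: where to grip it.
- pin_tip (a point): Tip of the pin, on its axis.
- pin_collar (a point): Underside of the pin's collar, on its axis, 45 above the tip; it rests on the frame when the pin is home.
- glue: Bystander: yellow glue bottle, 60 dia x 150 tall, standing; origin at underside centre. Leave alone.
- tape: Bystander: roll of blue tape, 70 dia x 24 high, lying flat; origin at underside centre. Leave alone.
- cup: Bystander: white plastic bowl, 90 dia x 60 high; origin at underside centre. Leave alone.
- driver: Bystander: screwdriver with green handle, lying on the table. Leave alone.
- mallet: Bystander: hammer lying on the table. Leave alone.
- offcut: Bystander: pale wood offcut 120 x 50 x 30, lying flat; origin at underside centre. Leave alone.
- board: The loose pale board itself; origin at the centre of its lower edge face, 35 below board_center.
Not all that is in view belongs to the job. What is shaped like the part that bears stored_center but yellow is not meant.

How it is judged:
By the outcome, as a careful person would: the job done as asked, in the order asked, and still so for the second after the job is handed in, while the arm keeps its last pose, push and grip.
It also fails if it takes over 72 s, if anything falls off the work surface, if the arm or the gripper's body presses on something with over 40 N, if the wrist force passes 120 N, or if a joint passes its speed limit or range.

## Working session

There is one attempt and no reset: what is moved stays moved. The work goes in short steps, Python scripts to look and compute and a tool call to move; the robot and the scene stay as the last step left them, time stands still between calls to the robot, and variables do not carry over. Pictures are saved under pics/ and viewed, and the job is handed in when it is done.

Besides the shell and the picture viewer there is one more tool, called in YAML: its name, and indented under it one key for each argument. arm_command: Moves the arm, as the interface text tells. Its arguments: {"type":"object","properties":{"motion":{"type":"array","items":{"type":"object","properties":{"x":{"type":"number"},"y":{"type":"number"},"z":{"type":"number"},"roll":{"type":"number"},"fingers":{"type":"number"}}}}},"required":["motion"]}

```bash
mkdir -p pics; cat > h.py <<'E'
import numpy as np, cv2
from workcell import get_obs, camera, job_done
def cam(n,save=None):
    c=camera(n); 
    if save: cv2.imwrite('pics/'+save+'.png',cv2.cvtColor(c['frame'],cv2.COLOR_RGB2BGR))
    return c
def proj(c,P):
    p,_=cv2.projectPoints(np.array(P,float).reshape(-1,3),c['rvec'],c['tvec'],c['intrinsics'],None); return p.reshape(-1,2)
def ray(c,uv):
    R,_=cv2.Rodrigues(np.array(c['rvec'],float)); t=np.array(c['tvec'],float).ravel()
    d=R.T@np.linalg.inv(c['intrinsics'])@np.array([uv[0],uv[1],1.]); return -R.T@t,d
def onz(c,uv,z):
    o,d=ray(c,uv); return o+d*(z-o[2])/d[2]
def tri(c1,u1,c2,u2):
    o1,d1=ray(c1,u1);o2,d2=ray(c2,u2);d1/=np.linalg.norm(d1);d2/=np.linalg.norm(d2)
    s=np.linalg.lstsq(np.c_[d1,-d2],o2-o1,rcond=None)[0]
    a=o1+s[0]*d1;b=o2+s[1]*d2; return (a+b)/2,np.linalg.norm(a-b)
E
python3 - <<'E'
from h import *
np.set_printoptions(precision=4,suppress=True)
import pickle
D={}
for n in ['top','side','wrist']:
    D[n]=cam(n,n+'0'); o,_=ray(D[n],(320,200)); print(n,o,D[n]['intrinsics'][0,0])
pickle.dump(D,open('d0.pkl','wb'))
o=get_obs()
for k in o: print(k,o[k])
E
```

```text
top [ 0.2593 -0.0255  1.6109] 442.6275231706928
side [0.1475 0.6423 0.9829] 400.3678383509892
wrist [ 0.2473 -0.4414  0.373 ] 295.0697524616562
clock 0.15
joint_pos [-1.21    0.2413  0.0041  1.3352  0.      1.5708]
joint_vel [-0.0006 -0.0022  0.0031  0.0007  0.0011  0.0025]
tau [  0.0006 -37.2635  25.2638   0.0123  -0.      -0.    ]
eef_pos [ 0.1764 -0.4674  0.2306]
tool_rot [-0.6955 -0.1274  0.6957 -0.1263]
ft_force [-0.2487 -1.0316 -0.5468]
ft_torque [ 0.008   0.0207 -0.0365]
grip_width 0.08513634362137112
```

View pics/top0.png

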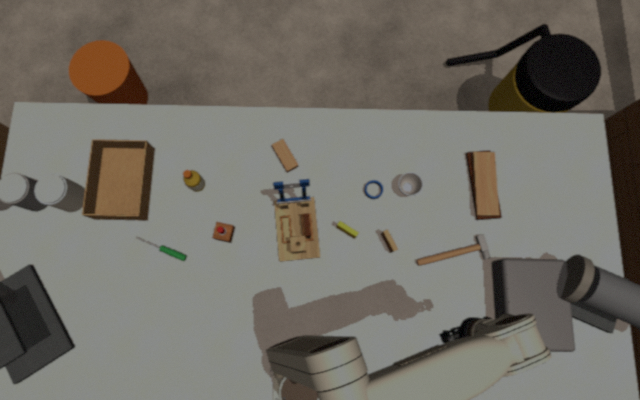

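View pics/side0.png

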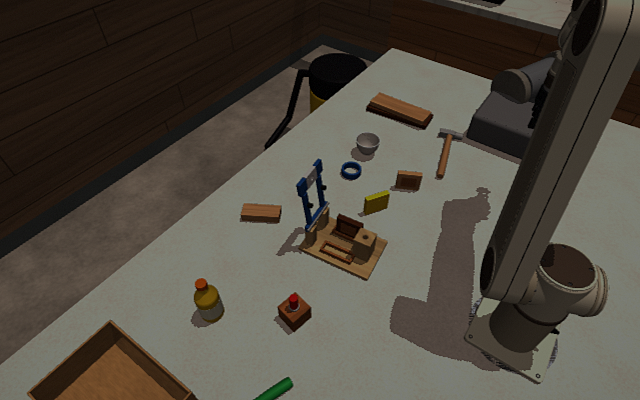

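View pics/wrist0.png

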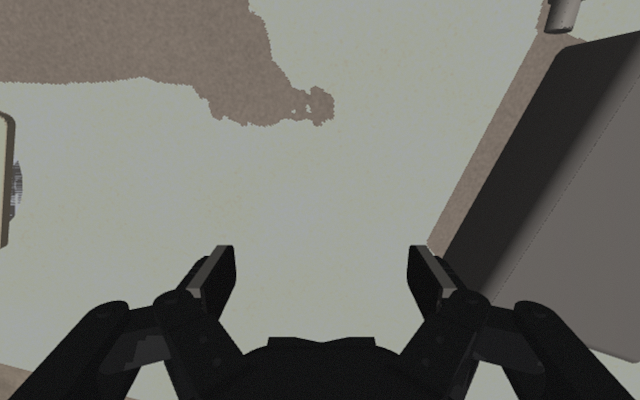

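```bash
python3 - <<'E'
import cv2
t=cv2.imread('pics/top0.png');s=cv2.imread('pics/side0.png')
a=cv2.resize(t[130:270,200:410],(800,533),interpolation=cv2.INTER_CUBIC); cv2.imwrite('pics/tc.png',cv2.convertScaleAbs(a,alpha=1.5))
a=cv2.resize(s[150:340,240:440],(600,570),interpolation=cv2.INTER_CUBIC); cv2.imwrite('pics/sc.png',cv2.convertScaleAbs(a,alpha=1.5))
E
```

```text
(no output)
```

View pics/tc.png

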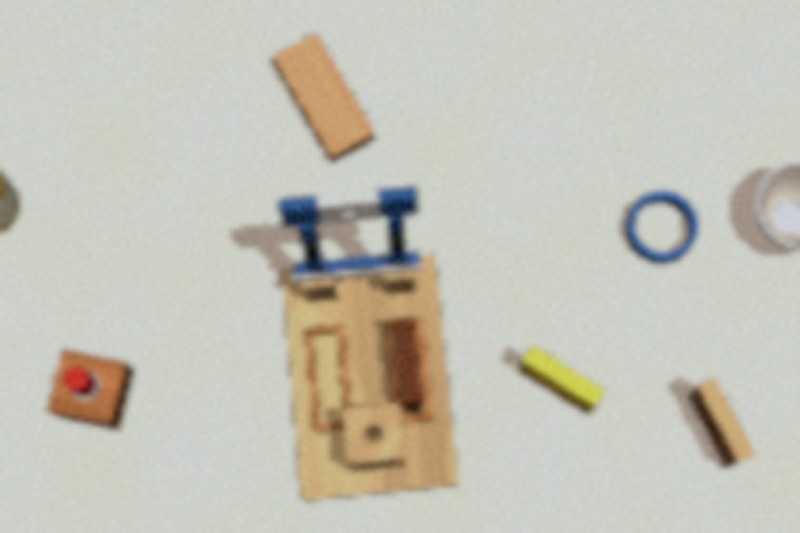

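View pics/sc.png

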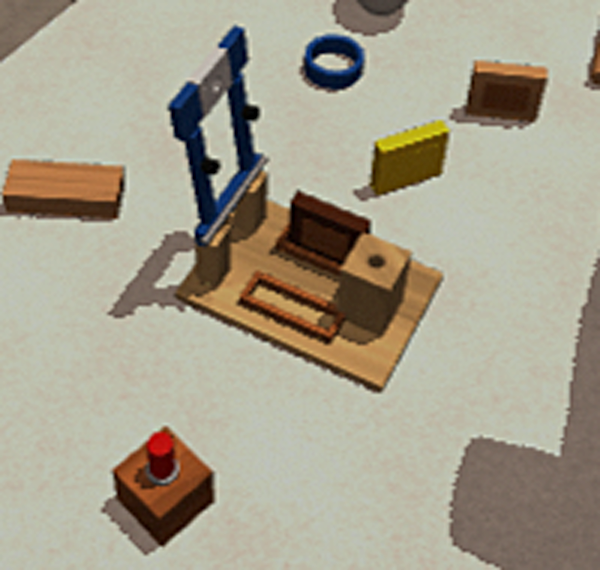

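```bash
cat > m1.py <<'E'
from h import *
import pickle
np.set_printoptions(precision=4,suppress=True)
D=pickle.load(open('d0.pkl','rb'));c=D['top'];f=c['frame']
hsv=cv2.cvtColor(f,cv2.COLOR_RGB2HSV)
def comp(mask,roi):
    m=np.zeros(mask.shape,np.uint8);x0,y0,x1,y1=roi;m[y0:y1,x0:x1]=mask[y0:y1,x0:x1]*255
    cs,_=cv2.findContours(m,cv2.RETR_EXTERNAL,cv2.CHAIN_APPROX_NONE)
    k=max(cs,key=cv2.contourArea);mm=np.zeros_like(m);cv2.drawContours(mm,[k],-1,255,-1)
    return k,cv2.moments(mm,True),mm
def rect(mask,roi,z):
    k,M,mm=comp(mask,roi);r=cv2.minAreaRect(k);b=cv2.boxPoints(r)
    P=np.array([onz(c,p,z) for p in b]);C=onz(c,(M['m10']/M['m00'],M['m01']/M['m00']),z)
    e=[P[1]-P[0],P[2]-P[1]]
    print('px',r[0],'ctr',P.mean(0),'centroid',C,'len',[np.linalg.norm(x) for x in e],'ang',[np.degrees(np.arctan2(x[1],x[0])) for x in e]);return P
H,S,V=[hsv[...,i] for i in range(3)]
print('board');rect((S>70)&(V>95),(375,222,405,258),.07)
for (x,y) in [(389,240),(386,241),(300,210),(320,250)]: print(hsv[y,x])
print('yellow');rect((H>25)&(H<35)&(S>120),(325,215,365,245),.07)
print('rack');rect((S>60)&(V>60)&(H<25),(265,197,325,270),.012)
print('red');rect(((H<6)|(H>174))&(S>200)&(V>110),(205,215,240,245),.102)
print('stand');rect((H<20)&(S>90),(205,215,240,245),.055)
E
python3 m1.py
```

```text
board
px (390.00006103515625, 240.00003051757812) ctr [ 0.4581 -0.3009  0.07  ] centroid [ 0.4581 -0.301   0.07  ] len [np.float64(0.01596455928979108), np.float64(0.07421405724760703)] ang [np.float64(-62.444314335356125), np.float64(-154.13060589225765)]
[ 19 105 129]
[ 16 196  39]
[ 17 107 126]
[ 26  28 129]
yellow
px (347.0735168457031, 229.04412841796875) ctr [ 0.4935 -0.1507  0.07  ] centroid [ 0.4939 -0.1513  0.07  ] len [np.float64(0.019615967873291704), np.float64(0.07381676406573483)] ang [np.float64(-30.014835445670958), np.float64(-120.28602290086096)]
rack
px (296.145263671875, 228.92391967773438) ctr [0.5003 0.0303 0.012 ] centroid [0.4936 0.0284 0.012 ] len [np.float64(0.15226558868347126), np.float64(0.22225769232571463)] ang [np.float64(-82.80589858777869), np.float64(-173.18851135512227)]
red
px (221.0, 231.0) ctr [0.4726 0.2849 0.102 ] centroid [0.4726 0.2849 0.102 ] len [np.float64(0.0), np.float64(0.0)] ang [np.float64(0.0), np.float64(0.0)]
stand
px (223.0176239013672, 231.67056274414062) ctr [0.4771 0.2873 0.055 ] centroid [0.4771 0.2873 0.055 ] len [np.float64(0.05841811239755046), np.float64(0.06574856909113524)] ang [np.float64(-8.667400990672615), np.float64(-101.34872302804993)]
```

```bash
cat >> h.py <<'E'
from scipy.spatial.transform import Rotation as Ro
np.set_printoptions(precision=4,suppress=True)
def pose():
    o=get_obs(); return np.array(o['eef_pos'],float),Ro.from_quat(o['tool_rot']).as_matrix(),o
def wrap(a,p): return (a+p/2)%p-p/2
def go(t,yaw=None,half=True):
    """world target -> tool shifts, and roll so tool y points along yaw(deg), tool vertical"""
    p,R,o=pose(); d=R.T@(np.array(t)-p)
    y=np.degrees(np.arctan2(R[1,1],R[0,1]))
    print('clock %.2f'%o['clock'],'tcp',p,'tooly yaw %.1f'%y,'j6 %.3f'%o['joint_pos'][5],'F',np.array(o['ft_force']),'w %.4f'%o['grip_width'],'xaxis',R[:,0])
    print('tool shift',d)
    if yaw is not None:
        a=wrap(yaw-y,180 if half else 360); print('yaw change deg %.1f -> roll %.4f rad'%(a,-np.radians(a)))
E
python3 - <<'E'
from h import *
import pickle
D=pickle.load(open('d0.pkl','rb'))
p,R,o=pose();print(R)
oc,_=ray(D['wrist'],(0,0));print('cam in tool',R.T@(oc-p)); print('cam axes in tool',R.T@cv2.Rodrigues(np.array(D['wrist']['rvec'],float))[0].T)
go((0.41,-0.33,0.20),26-90)
E
```

```text
[[-0.0005  0.353  -0.9356]
 [ 0.0015 -0.9356 -0.353 ]
 [-1.     -0.0016 -0.    ]]
cam in tool [-0.1424  0.0005 -0.0755]
cam axes in tool [[-0.0005 -0.298   0.9546]
 [ 1.     -0.0004  0.0004]
 [ 0.0003  0.9546  0.298 ]]
clock 0.15 tcp [ 0.1764 -0.4674  0.2306] tooly yaw -69.3 j6 1.571 F [-0.2487 -1.0316 -0.5468] w 0.0851 xaxis [-0.0005  0.0015 -1.    ]
tool shift [ 0.0307 -0.046  -0.2671]
yaw change deg 5.3 -> roll -0.0930 rad
```

```bash
python3 -c "
from h import *
go((0.458,-0.301,0.20),116)"
```

```text
clock 0.15 tcp [ 0.1764 -0.4674  0.2306] tooly yaw -69.3 j6 1.571 F [-0.2487 -1.0316 -0.5468] w 0.0851 xaxis [-0.0005  0.0015 -1.    ]
tool shift [ 0.0307 -0.0562 -0.3222]
yaw change deg 5.3 -> roll -0.0930 rad
```

arm_command:
  motion:
    - {"z": -0.01, "roll": -0.03, "fingers": 1}
    - {"z": -0.02, "roll": -0.03}
    - {"z": -0.0, "roll": -0.12}

```text
schema error: expected keys x, y, z, roll, fingers
```

```bash
python3 -c "
from h import *
go((0.458,-0.301,0.20),116)"
```

```text
clock 0.15 tcp [ 0.1764 -0.4674  0.2306] tooly yaw -69.3 j6 1.571 F [-0.2487 -1.0316 -0.5468] w 0.0851 xaxis [-0.0005  0.0015 -1.    ]
tool shift [ 0.0307 -0.0562 -0.3222]
yaw change deg 5.3 -> roll -0.0930 rad
```

arm_command:
  motion:
    - {"x": 0.002, "y": -0.005, "z": -0.03, "roll": 0, "fingers": 1}
    - {"x": 0.002, "y": -0.005, "z": -0.03, "roll": 0, "fingers": 1}
    - {"x": 0.002, "y": -0.005, "z": -0.03, "roll": 0, "fingers": 1}
    - {"x": 0.002, "y": -0.005, "z": -0.03, "roll": 0, "fingers": 1}
    - {"x": 0.002, "y": -0.005, "z": -0.03, "roll": 0, "fingers": 1}
    - {"x": 0.002, "y": -0.005, "z": -0.03, "roll": 0, "fingers": 1}
    - {"x": 0.002, "y": -0.005, "z": -0.03, "roll": 0, "fingers": 1}
    - {"x": 0.002, "y": -0.005, "z": -0.03, "roll": 0, "fingers": 1}
    - {"x": 0.002, "y": -0.005, "z": -0.03, "roll": 0, "fingers": 1}
    - {"x": 0.002, "y": -0.005, "z": -0.03, "roll": 0, "fingers": 1}
    - {"x": 0, "y": 0, "z": 0, "roll": -0.12, "fingers": 1}
    - {"x": 0, "y": 0, "z": 0, "roll": -0.12, "fingers": 1}
    - {"x": 0, "y": 0, "z": 0, "roll": -0.12, "fingers": 1}
    - {"x": 0, "y": 0, "z": 0, "roll": -0.12, "fingers": 1}

```text
clock: 1.32
eef_pos: [0.4505, -0.3059, 0.2027]
tool_rot: [-0.643, -0.295, 0.646, -0.287]
ft_force: [0.1, 0.1, -0.1]
grip_width: 0.0858
```

```bash
python3 -c "
from h import *
go((0.458,-0.301,0.20),116,False)"
```

```text
clock 1.32 tcp [ 0.4505 -0.3059  0.2027] tooly yaw -41.4 j6 1.696 F [ 0.1061  0.1423 -0.0504] w 0.0858 xaxis [-0.0086  0.0079 -0.9999]
tool shift [ 0.0027  0.0024 -0.0087]
yaw change deg 157.4 -> roll -2.7472 rad
```

arm_command:
  motion:
    - {"x": 0, "y": 0, "z": 0, "roll": -0.124, "fingers": 1}
    - {"x": 0, "y": 0, "z": 0, "roll": -0.124, "fingers": 1}
    - {"x": 0, "y": 0, "z": 0, "roll": -0.124, "fingers": 1}
    - {"x": 0, "y": 0, "z": 0, "roll": -0.124, "fingers": 1}
    - {"x": 0, "y": 0, "z": 0, "roll": -0.124, "fingers": 1}
    - {"x": 0, "y": 0, "z": 0, "roll": -0.124, "fingers": 1}
    - {"x": 0, "y": 0, "z": 0, "roll": -0.124, "fingers": 1}
    - {"x": 0, "y": 0, "z": 0, "roll": -0.124, "fingers": 1}
    - {"x": 0, "y": 0, "z": 0, "roll": -0.124, "fingers": 1}
    - {"x": 0, "y": 0, "z": 0, "roll": -0.124, "fingers": 1}
    - {"x": 0, "y": 0, "z": 0, "roll": -0.124, "fingers": 1}
    - {"x": 0, "y": 0, "z": 0, "roll": -0.124, "fingers": 1}
    - {"x": 0, "y": 0, "z": 0, "roll": -0.124, "fingers": 1}
    - {"x": 0, "y": 0, "z": 0, "roll": -0.124, "fingers": 1}
    - {"x": 0, "y": 0, "z": 0, "roll": -0.124, "fingers": 1}
    - {"x": 0, "y": 0, "z": 0, "roll": -0.124, "fingers": 1}
    - {"x": 0, "y": 0, "z": 0, "roll": -0.124, "fingers": 1}
    - {"x": 0, "y": 0, "z": 0, "roll": -0.124, "fingers": 1}
    - {"x": 0, "y": 0, "z": 0, "roll": -0.124, "fingers": 1}
    - {"x": 0, "y": 0, "z": 0, "roll": -0.124, "fingers": 1}

```text
clock: 2.98
eef_pos: [0.4461, -0.3017, 0.1927]
tool_rot: [-0.065, 0.712, 0.08, 0.695]
ft_force: [-0.3, 0.4, -0.4]
grip_width: 0.0854
```

```bash
python3 -c "
from h import *
go((0.458,-0.301,0.20),116,False)
import pickle
c=cam('wrist','w1');pickle.dump(c,open('w1.pkl','wb'))"
```

```text
clock 2.98 tcp [ 0.4461 -0.3017  0.1927] tooly yaw 101.7 j6 -0.801 F [-0.2892  0.4144 -0.3888] w 0.0854 xaxis [-0.0256  0.0194 -0.9995]
tool shift [-0.0076 -0.0016  0.0116]
yaw change deg 14.3 -> roll -0.2487 rad
```

View pics/w1.png

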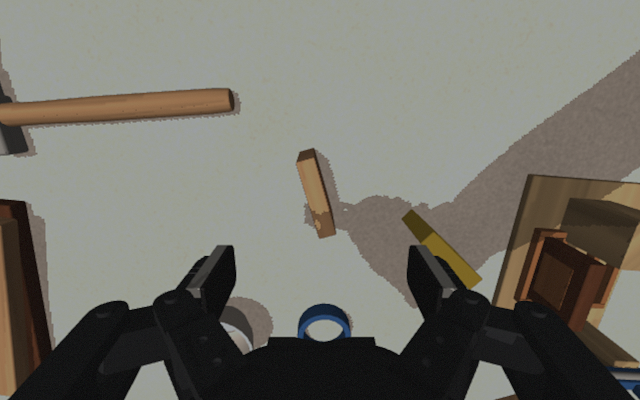

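arm_command:
  motion:
    - {"x": 0, "y": 0, "z": 0, "roll": 0, "fingers": 1}
    - {"x": 0, "y": 0, "z": 0, "roll": 0, "fingers": 1}
    - {"x": 0, "y": 0, "z": 0, "roll": 0, "fingers": 1}

```text
clock: 3.28
eef_pos: [0.4457, -0.3013, 0.1918]
tool_rot: [-0.063, 0.712, 0.08, 0.695]
ft_force: [0.2, -0.2, -0.7]
grip_width: 0.0853
```

```bash
python3 -c "
from h import *
go((0.458,-0.301,0.20),116,False)
o=get_obs();print(o['joint_pos'],o['joint_vel'])"
```

```text
clock 3.28 tcp [ 0.4457 -0.3013  0.1918] tooly yaw 101.6 j6 -0.798 F [ 0.2475 -0.152  -0.6773] w 0.0853 xaxis [-0.0273  0.0206 -0.9994]
tool shift [-0.0085 -0.0019  0.012 ]
yaw change deg 14.4 -> roll -0.2519 rad
[-0.5955  0.3622  0.0688  1.3115  0.0018 -0.7978] [-0.0016  0.004  -0.0035  0.001   0.0001  0.0226]
```

```bash
python3 - <<'E'
from h import *
import pickle
c=pickle.load(open('w1.pkl','rb'));f=c['frame'][135:255,260:380]
cv2.imwrite('pics/w1c.png',cv2.resize(cv2.cvtColor(f,cv2.COLOR_RGB2BGR),(600,600),interpolation=cv2.INTER_NEAREST))
for uv in [(297,152),(314,149),(336,235),(321,239),(300,165),(317,162)]:print(uv,onz(c,uv,.07)[:2],onz(c,uv,0)[:2])
print(proj(c,[[.458,-.301,.07],[.458,-.301,0]]))
E
```

```text
(297, 152) [ 0.4165 -0.3279] [ 0.4275 -0.3297]
(314, 149) [ 0.4108 -0.3134] [ 0.4202 -0.3114]
(336, 235) [ 0.4893 -0.2755] [ 0.5194 -0.2636]
(321, 239) [ 0.4964 -0.2891] [ 0.5283 -0.2808]
(300, 165) [ 0.4277 -0.323 ] [ 0.4416 -0.3236]
(317, 162) [ 0.4219 -0.3083] [ 0.4342 -0.3051]
[[316.9716 200.4235]
 [316.3593 182.265 ]]
```

View pics/w1c.png

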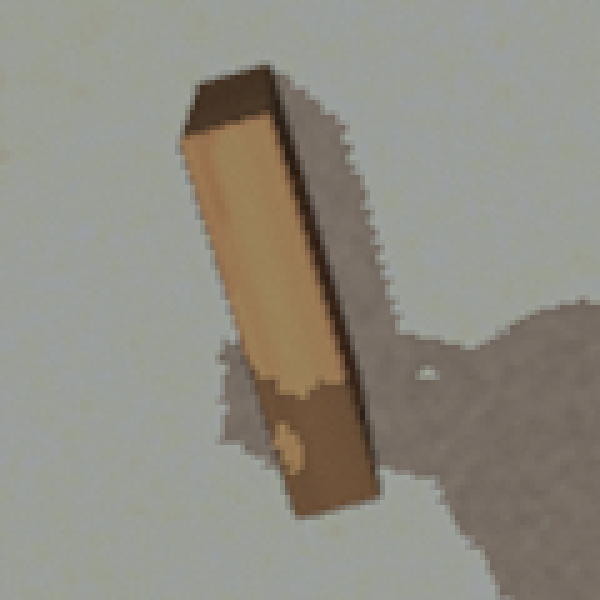

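```bash
python3 - <<'E'
from h import *
import pickle
c=pickle.load(open('w1.pkl','rb'))
P=np.array([onz(c,uv,.07) for uv in [(296.2,162.4),(314.2,157.4),(335.6,233.6),(319.6,238.6)]])
print(P.mean(0)); 
for a,b in [(0,1),(1,2),(2,3),(3,0)]:
    d=P[b]-P[a];print(np.linalg.norm(d),np.degrees(np.arctan2(d[1],d[0])))
go((*P.mean(0)[:2],.033),115,False)
go((*P.mean(0)[:2],.1),115,False)
E
```

```text
[ 0.4571 -0.3013  0.07  ]
0.017071875263773666 117.12968390497298
0.07822116385726306 26.95946277260647
0.01656680457369459 -60.01685439726396
0.07904608649192285 -152.6577757267663
clock 3.28 tcp [ 0.4457 -0.3013  0.1918] tooly yaw 101.6 j6 -0.798 F [ 0.2475 -0.152  -0.6773] w 0.0853 xaxis [-0.0273  0.0206 -0.9994]
tool shift [ 0.1584 -0.0064  0.0148]
yaw change deg 13.4 -> roll -0.2344 rad
clock 3.28 tcp [ 0.4457 -0.3013  0.1918] tooly yaw 101.6 j6 -0.798 F [ 0.2475 -0.152  -0.6773] w 0.0853 xaxis [-0.0273  0.0206 -0.9994]
tool shift [ 0.0914 -0.0046  0.0133]
yaw change deg 13.4 -> roll -0.2344 rad
```

arm_command:
  motion:
    - {"x": 0.03, "y": -0.002, "z": 0.005, "roll": -0.09, "fingers": 1}
    - {"x": 0.03, "y": -0.001, "z": 0.005, "roll": -0.09, "fingers": 1}
    - {"x": 0.03, "y": 0, "z": 0.004, "roll": -0.09, "fingers": 1}

```text
clock: 3.53
eef_pos: [0.4632, -0.3029, 0.1076]
tool_rot: [-0.162, 0.69, 0.171, 0.684]
ft_force: [0.1, -0.5, 0.3]
grip_width: 0.0852
```

```bash
python3 -c "
from h import *
go((0.457,-0.301,0.034),117,False)"
```

```text
clock 3.53 tcp [ 0.4632 -0.3029  0.1076] tooly yaw 117.2 j6 -1.056 F [ 0.0769 -0.4581  0.3294] w 0.0852 xaxis [-0.0114  0.0097 -0.9999]
tool shift [ 0.0737  0.0035 -0.0042]
yaw change deg -0.2 -> roll 0.0043 rad
```

arm_command:
  motion:
    - {"x": 0.03, "y": 0.001, "z": -0.002, "roll": 0, "fingers": 1}
    - {"x": 0.03, "y": 0.001, "z": -0.002, "roll": 0, "fingers": 1}
    - {"x": 0.008, "y": 0.001, "z": 0, "roll": 0, "fingers": 1}

```text
clock: 3.78
eef_pos: [0.4563, -0.2998, 0.0336]
tool_rot: [-0.161, 0.691, 0.172, 0.683]
ft_force: [-1.0, 0.9, 0.6]
grip_width: 0.0855
```

```bash
python3 -c "
from h import *
go((0.457,-0.301,0.034),117,False)
cam('wrist','w2')"
```

```text
clock 3.78 tcp [ 0.4563 -0.2998  0.0336] tooly yaw 117.2 j6 -1.057 F [-1.0163  0.9312  0.5738] w 0.0855 xaxis [-0.0144  0.012  -0.9998]
tool shift [-0.0005 -0.0014  0.0001]
yaw change deg -0.2 -> roll 0.0036 rad
```

View pics/w2.png

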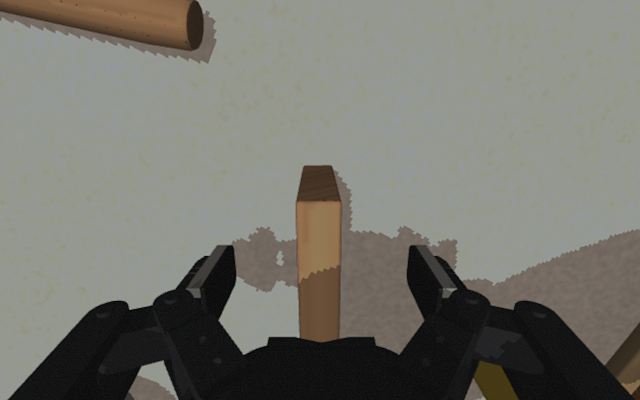

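arm_command:
  motion:
    - {"x": -0.0005, "y": -0.001, "z": 0, "roll": 0, "fingers": 0}
    - {"x": -0.0003, "y": 0, "z": 0, "roll": 0, "fingers": 0}
    - {"x": -0.0003, "y": 0, "z": 0, "roll": 0, "fingers": 0}
    - {"x": -0.0003, "y": 0, "z": 0, "roll": 0, "fingers": 0}
    - {"x": -0.0003, "y": 0, "z": 0, "roll": 0, "fingers": 0}
    - {"x": -0.0003, "y": 0, "z": 0, "roll": 0, "fingers": 0}

```text
clock: 4.33
eef_pos: [0.4616, -0.3037, 0.0433]
tool_rot: [-0.163, 0.689, 0.168, 0.686]
ft_force: [0.7, 0.2, -1.1]
grip_width: 0.017
```

```bash
python3 -c "
from h import *
go((0.457,-0.301,0.034),117,False)
print(get_obs()['joint_pos'])"
```

```text
clock 4.33 tcp [ 0.4616 -0.3037  0.0433] tooly yaw 117.1 j6 -1.056 F [ 0.7379  0.1663 -1.1429] w 0.0170 xaxis [-0.0052  0.0062 -1.    ]
tool shift [ 0.0094  0.0044 -0.0029]
yaw change deg -0.1 -> roll 0.0012 rad
[-0.5831  0.4985 -0.1366  0.9435  0.0023 -1.0556]
```

arm_command:
  motion:
    - {"x": -0.03, "y": 0, "z": 0, "roll": 0, "fingers": 0}
    - {"x": -0.03, "y": 0, "z": 0, "roll": 0, "fingers": 0}
    - {"x": -0.03, "y": 0, "z": 0, "roll": 0, "fingers": 0}
    - {"x": -0.03, "y": 0, "z": 0, "roll": 0, "fingers": 0}

```text
clock: 4.67
eef_pos: [0.458, -0.3017, 0.1618]
tool_rot: [-0.159, 0.692, 0.172, 0.683]
ft_force: [0.9, -0.4, -0.9]
grip_width: 0.0169
```

```bash
python3 -c "
from h import *
go((0.49,0.068,0.18),96,False)
cam('wrist','w3')"
```

```text
clock 4.67 tcp [ 0.458  -0.3017  0.1618] tooly yaw 117.0 j6 -1.056 F [ 0.8606 -0.3971 -0.9384] w 0.0169 xaxis [-0.017   0.0139 -0.9998]
tool shift [-0.0136  0.315   0.1964]
yaw change deg -21.0 -> roll 0.3672 rad
```

View pics/w3.png

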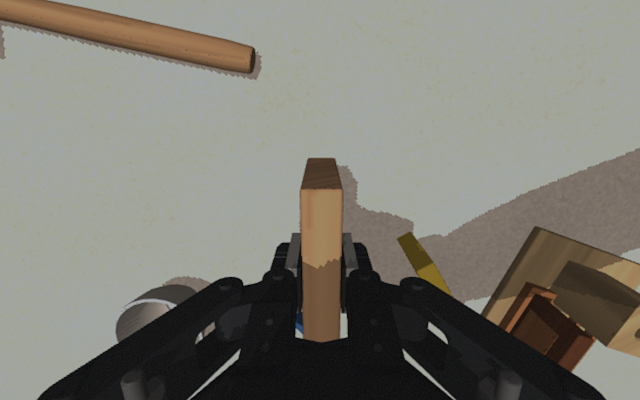

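arm_command:
  motion:
    - {"x": -0.002, "y": 0.028, "z": 0.0175, "roll": 0, "fingers": 0}
    - {"x": -0.002, "y": 0.028, "z": 0.0175, "roll": 0, "fingers": 0}
    - {"x": -0.002, "y": 0.028, "z": 0.0175, "roll": 0, "fingers": 0}
    - {"x": -0.002, "y": 0.028, "z": 0.0175, "roll": 0, "fingers": 0}
    - {"x": -0.002, "y": 0.028, "z": 0.0175, "roll": 0, "fingers": 0}
    - {"x": -0.002, "y": 0.028, "z": 0.0175, "roll": 0, "fingers": 0}
    - {"x": -0.002, "y": 0.028, "z": 0.0175, "roll": 0, "fingers": 0}
    - {"x": -0.002, "y": 0.028, "z": 0.0175, "roll": 0, "fingers": 0}
    - {"x": -0.002, "y": 0.028, "z": 0.0175, "roll": 0, "fingers": 0}
    - {"x": -0.002, "y": 0.028, "z": 0.0175, "roll": 0, "fingers": 0}
    - {"x": -0.002, "y": 0.015, "z": 0.01, "roll": 0.12, "fingers": 0}
    - {"x": 0, "y": 0, "z": 0, "roll": 0.12, "fingers": 0}
    - {"x": 0, "y": 0, "z": 0, "roll": 0.12, "fingers": 0}

```text
clock: 5.8
eef_pos: [0.5007, 0.0551, 0.2047]
tool_rot: [-0.033, 0.698, 0.032, 0.714]
ft_force: [-0.4, 0.2, -0.7]
grip_width: 0.0172
```

```bash
python3 -c "
from h import *
go((0.49,0.068,0.18),96,False)
import pickle
c=cam('wrist','w4');pickle.dump(c,open('w4.pkl','wb'))
c=cam('top','t4');pickle.dump(c,open('t4.pkl','wb'))
c=cam('side','s4');pickle.dump(c,open('s4.pkl','wb'))"
```

```text
clock 5.80 tcp [0.5007 0.0551 0.2047] tooly yaw 95.3 j6 0.019 F [-0.3523  0.1716 -0.7098] w 0.0172 xaxis [ 0.0227 -0.0007 -0.9997]
tool shift [ 0.0245  0.0139 -0.01  ]
yaw change deg 0.7 -> roll -0.0126 rad
```

View pics/w4.png

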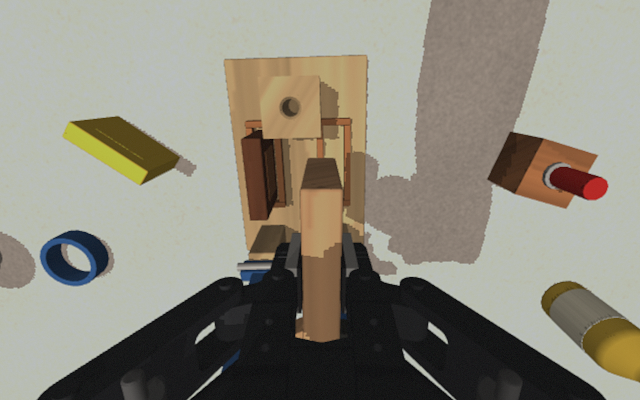

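View pics/s4.png

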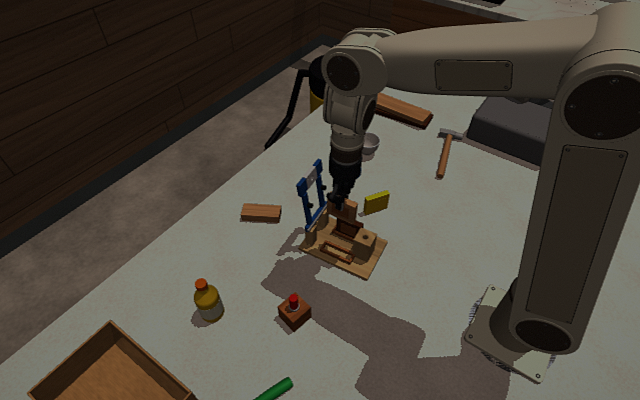

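```bash
python3 - <<'E'
from h import *
import pickle
c=pickle.load(open('w4.pkl','rb'));f=cv2.cvtColor(c['frame'],cv2.COLOR_RGB2BGR)
cv2.imwrite('pics/w4c.png',cv2.resize(cv2.convertScaleAbs(f[50:200,220:380],alpha=1.3),(640,600),interpolation=cv2.INTER_CUBIC))
E
```

```text
(no output)
```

View pics/w4c.png

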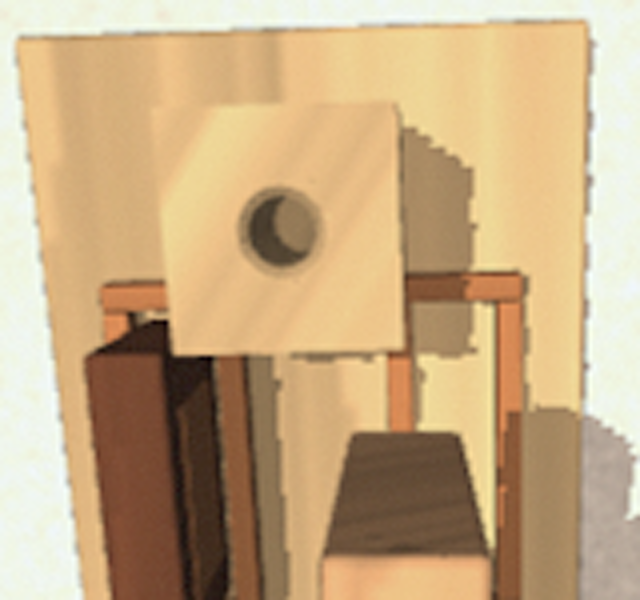

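```bash
cat > m2.py <<'E'
from h import *
import pickle
c=pickle.load(open('w4.pkl','rb'))
def q(u,v,z): return onz(c,(220+u/4,50+v/4),z)
h=q(280,229,.089);print('hole',h)
pc=[q(*a,.089) for a in [(152,108),(396,102),(406,352),(175,355)]];print('post ctr',np.mean(pc,0),[np.linalg.norm(pc[i]-pc[i-1]) for i in range(4)])
def ang(d): return np.degrees(np.arctan2(d[1],d[0]))
for i in range(4): print('post edge',ang(pc[i]-pc[i-1]))
A=q(18,38,.012);B=q(588,20,.012);C=q(583,400,.012);E=q(80,590,.012)
print('A,B',A,B,np.linalg.norm(B-A),'AB ang',ang(B-A),'BC',ang(C-B),'AE',ang(E-A))
x0=q(499,310,.024);x1=q(497,480,.024);l0=q(411,365,.024);l1=q(411,420,.024)
print('inner R',x0,x1,'inner L',l0,l1)
print('end fence outer',q(104,285,.024),q(521,273,.024),'inner',q(497,300,.024))
T=(A+B)/2
th=np.radians(4.5)
for deg in (3,4,5):
    th=np.radians(deg);X=np.array([np.cos(th),np.sin(th)]);Y=np.array([-X[1],X[0]])
    print(deg,'rack o from AB',T[:2]+.1125*X,'from hole',h[:2]+.065*X,'slot',h[:2]+.065*X+.038*Y)
    for n,p in [('innerR',x0),('L',l0),('endouter',q(521,273,.024)),('B',B),('A',A)]:
        r=p[:2]-h[:2]-.065*X;print(n,r@X,r@Y)
E
python3 m2.py
```

```text
hole [0.4353 0.0217 0.089 ]
post ctr [0.4361 0.0223 0.089 ] [np.float64(0.04985395808890065), np.float64(0.04950239165580207), np.float64(0.050324194541312824), np.float64(0.049972783585668853)]
post edge -172.938473117576
post edge 96.55705737416301
post edge 7.589966977002143
post edge -83.97493487182203
A,B [ 0.3982 -0.0564  0.012 ] [0.3805 0.0901 0.012 ] 0.14751974665834672 AB ang 96.88677731280828 BC 7.28406025247122 AE 6.282235376548174
inner R [0.4543 0.0748 0.024 ] [0.5009 0.0798 0.024 ] inner L [0.4711 0.0527 0.024 ] [0.4861 0.0542 0.024 ]
end fence outer [ 0.4575 -0.0306  0.024 ] [0.4442 0.0795 0.024 ] inner [0.4517 0.074  0.024 ]
3 rack o from AB [0.5017 0.0227] from hole [0.5002 0.0251] slot [0.4982 0.0631]
innerR -0.04321606725382455 0.05201747117834304
L -0.027607204551354774 0.029091101438126446
endouter -0.053066596770440136 0.05721417815929886
B -0.11613719837236017 0.07110236421559359
A -0.1061375658764686 -0.07607807947204416
4 rack o from AB [0.5015 0.0247] from hole [0.5001 0.0263] slot [0.4975 0.0642]
innerR -0.04231155500345052 0.051629366617441594
L -0.02710518992921125 0.02843407645847554
endouter -0.0520698891943415 0.056997197559499835
B -0.11488850257041718 0.07198400215118994
A -0.1074590459898454 -0.07534854289253146
5 rack o from AB [0.5014 0.0266] from hole [0.5    0.0274] slot [0.4967 0.0653]
innerR -0.04141395387321034 0.051225535251323576
L -0.02661471843331056 0.027768390183688308
endouter -0.051077120255251074 0.05676285506117994
B -0.11362461024731046 0.07284371306240635
A -0.10876759266650372 -0.07459605441693598
```

```bash
python3 - <<'E'
from h import *
import pickle
from scipy.optimize import least_squares
c=pickle.load(open('w4.pkl','rb'))
p,R,o=pose()
top=[(220+325/4,50+557/4),(220+488/4,50+553/4)];bot=[(220+352/4,50+433/4),(220+460/4,50+433/4)]
def f(v):
    a,s,y0=v; P=[(-a,y0-.009,-s),(-a,y0+.009,-s),(-a+.07,y0-.009,-s),(-a+.07,y0+.009,-s)]
    return (proj(c,[p+R@np.array(q) for q in P])-np.array(top+bot)).ravel()
r=least_squares(f,[.035,.04,0]);print(r.x,f(r.x),'R',R[:,0])
E
```

```text
[0.0186 0.0393 0.0011] [-0.1138 -0.4549  0.1346  0.2745 -0.0409  0.2295  0.0093  0.0437] R [ 0.0223 -0.001  -0.9998]
```

```bash
python3 - <<'E'
from h import *
f=cv2.imread('pics/w2.png')[155:275,260:380];g=cv2.imread('pics/w3.png')[150:270,260:380]
cv2.imwrite('pics/c23.png',cv2.resize(np.hstack([f,g]),(800,400),interpolation=cv2.INTER_CUBIC))
E
```

```text
(no output)
```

View pics/c23.png

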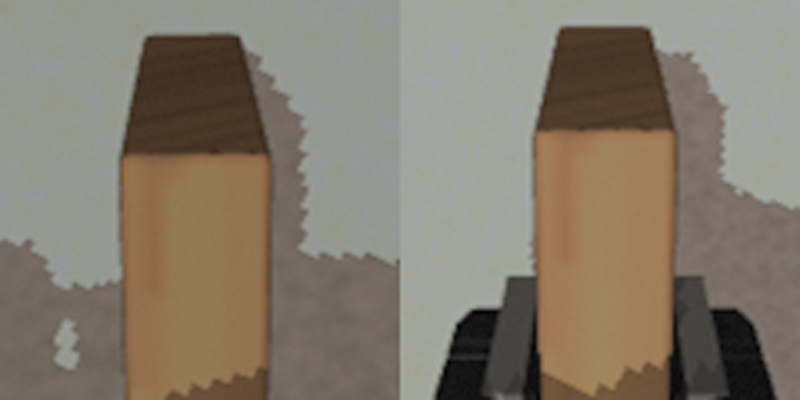

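```bash
python3 - <<'E'
from h import *
import pickle
from scipy.optimize import least_squares
c=pickle.load(open('w4.pkl','rb'))
p,R,o=pose()
S={'w2':([(260+122/3.333,201.5),(260+271/3.333,201.5)],[(260+146/3.333,166),(260+239/3.333,166)]),
'w3':([(260+136/3.333,189),(260+277/3.333,189)],[(260+158/3.333,158.5),(260+251/3.333,158.5)]),
'w4':([(220+325/4,50+557/4),(220+488/4,50+553/4)],[(220+352/4,50+433/4),(220+460/4,50+433/4)])}
for k,(top,bot) in S.items():
  def f(v):
    a,s,y0=v; P=[(-a,y0-.009,-s),(-a,y0+.009,-s),(-a+.07,y0-.009,-s),(-a+.07,y0+.009,-s)]
    return (proj(c,[p+R@np.array(q) for q in P])-np.array(top+bot)).ravel()
  r=least_squares(f,[.035,.04,0]);print(k,r.x,f(r.x))
E
```

```text
w2 [ 0.0277  0.0364 -0.0004] [-0.3689  0.4041 -1.4464  0.1213  1.2722 -0.311   1.5395 -0.5027]
w3 [0.0216 0.0399 0.0011] [ 0.0041  0.3076 -0.3115  0.0307  0.4475 -0.1641  0.0224 -0.3529]
w4 [0.0186 0.0393 0.0011] [-0.1138 -0.4549  0.1346  0.2745 -0.0409  0.2295  0.0093  0.0437]
```

```bash
cat > b.py <<'E'
from h import *
import sys
p,R,o=pose();slot=np.array([.4956,.0678,0])
t=slot-R[:,0]*.042-R[:,2]*(-.001); t[2]=float(sys.argv[1])
go(t,96.9,False)
E
python3 b.py .115
```

```text
clock 5.95 tcp [0.5006 0.0537 0.2046] tooly yaw 95.7 j6 0.010 F [-0.0863  0.5326 -1.4633] w 0.0170 xaxis [ 0.0223 -0.001  -0.9998]
tool shift [ 0.0894  0.0149 -0.0055]
yaw change deg 1.2 -> roll -0.0216 rad
```

arm_command:
  motion:
    - {"x": 0.02, "y": 0.007, "z": -0.003, "roll": -0.02, "fingers": 0}
    - {"x": 0.02, "y": 0.006, "z": -0.002, "roll": 0, "fingers": 0}
    - {"x": 0.02, "y": 0.002, "z": -0.001, "roll": 0, "fingers": 0}
    - {"x": 0.02, "y": 0, "z": 0, "roll": 0, "fingers": 0}

```text
clock: 6.28
eef_pos: [0.4998, 0.0667, 0.1282]
tool_rot: [-0.046, 0.692, 0.045, 0.719]
ft_force: [0.0, -0.1, -2.4]
grip_width: 0.0171
```

```bash
python3 b.py .085
```

```text
clock 6.28 tcp [0.4998 0.0667 0.1282] tooly yaw 97.4 j6 0.006 F [ 0.0376 -0.1455 -2.3678] w 0.0171 xaxis [ 0.0373  0.0001 -0.9993]
tool shift [ 0.043   0.002  -0.0062]
yaw change deg -0.5 -> roll 0.0087 rad
```

arm_command:
  motion:
    - {"x": 0.02, "y": 0.001, "z": -0.004, "roll": 0.005, "fingers": 0}
    - {"x": 0.02, "y": 0.001, "z": -0.003, "roll": 0, "fingers": 0}

```text
clock: 6.45
eef_pos: [0.495, 0.0666, 0.087]
tool_rot: [-0.046, 0.691, 0.045, 0.72]
ft_force: [0.2, 0.2, -0.9]
grip_width: 0.0175
```

```bash
python3 b.py .07; python3 -c "
from h import *
import pickle
c=cam('wrist','w5');pickle.dump(c,open('w5.pkl','wb'))
f=cv2.cvtColor(c['frame'],cv2.COLOR_RGB2BGR);cv2.imwrite('pics/w5c.png',cv2.resize(cv2.convertScaleAbs(f[60:300,180:460],alpha=1.4),(700,600),interpolation=cv2.INTER_CUBIC))"
```

```text
clock 6.45 tcp [0.495  0.0666 0.087 ] tooly yaw 97.4 j6 0.008 F [ 0.2071  0.1942 -0.9054] w 0.0175 xaxis [ 0.04    0.     -0.9992]
tool shift [ 0.0169  0.0014 -0.0006]
yaw change deg -0.5 -> roll 0.0081 rad
```

View pics/w5c.png

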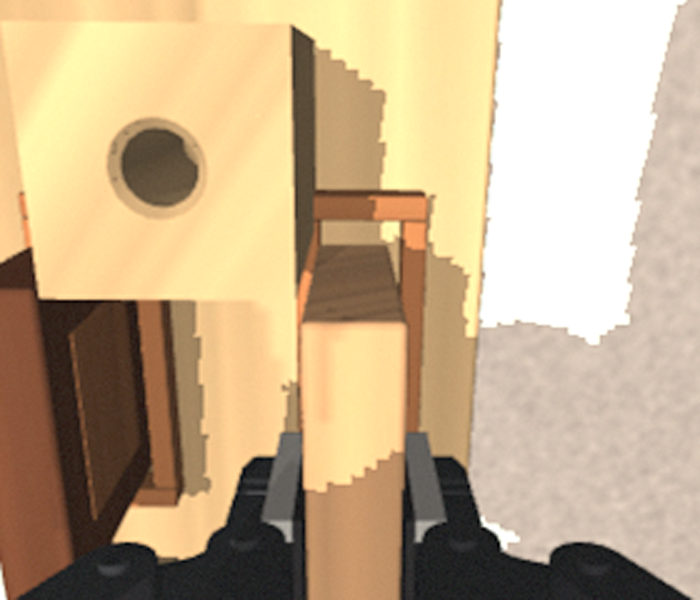

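arm_command:
  motion:
    - {"x": 0.01, "y": 0.001, "z": -0.001, "roll": 0.008, "fingers": 0}
    - {"x": 0.01, "y": 0, "z": -0.0005, "roll": 0, "fingers": 0}

```text
clock: 6.67
eef_pos: [0.4933, 0.0663, 0.0645]
tool_rot: [-0.044, 0.692, 0.043, 0.719]
ft_force: [5.2, 1.2, 24.1]
grip_width: 0.0173
```

```bash
python3 b.py .054; python3 -c "
from h import *
import pickle
c=pickle.load(open('w5.pkl','rb'));print(onz(c,(243.2,127.2),.089))
for z in (.012,.02,.024): print([onz(c,(180+u/2.5,60+220/2.5),z) for u in (319,403)])
c=cam('wrist')
f=cv2.cvtColor(c['frame'],cv2.COLOR_RGB2BGR);cv2.imwrite('pics/w6c.png',cv2.resize(cv2.convertScaleAbs(f[60:300,180:460],alpha=1.4),(700,600),interpolation=cv2.INTER_CUBIC))"
```

```text
clock 6.67 tcp [0.4933 0.0663 0.0645] tooly yaw 97.1 j6 0.013 F [ 5.1911  1.1713 24.0837] w 0.0173 xaxis [ 0.0381 -0.     -0.9993]
tool shift [0.0106 0.0015 0.0015]
yaw change deg -0.2 -> roll 0.0029 rad
[0.4353 0.0221 0.089 ]
[array([0.4566, 0.0505, 0.012 ]), array([0.4535, 0.0749, 0.012 ])]
[array([0.455 , 0.0507, 0.02  ]), array([0.452 , 0.0742, 0.02  ])]
[array([0.4542, 0.0508, 0.024 ]), array([0.4512, 0.0738, 0.024 ])]
```

View pics/w6c.png

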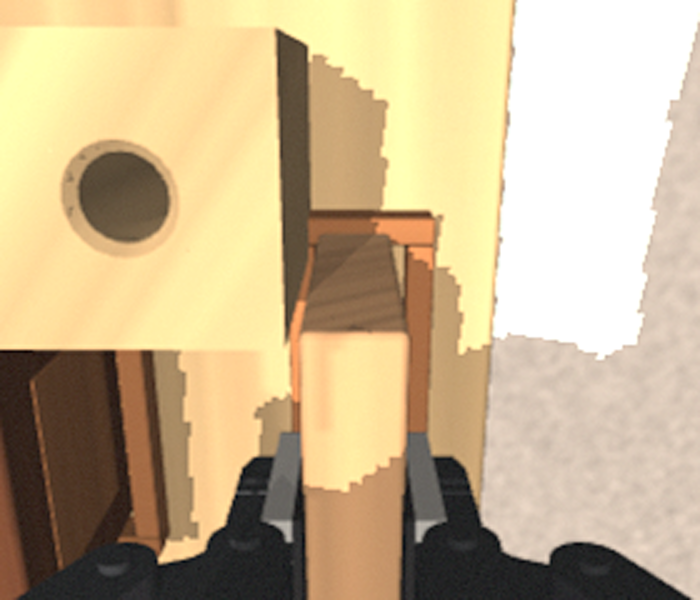

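arm_command:
  motion:
    - {"x": -0.008, "y": 0.001, "z": 0.003, "roll": 0, "fingers": 0}
    - {"x": 0, "y": 0.0005, "z": 0.002, "roll": 0, "fingers": 0}

```text
clock: 6.88
eef_pos: [0.4995, 0.0676, 0.0743]
tool_rot: [-0.045, 0.691, 0.044, 0.72]
ft_force: [1.1, 0.4, -0.4]
grip_width: 0.0169
```

```bash
python3 b.py .054; python3 -c "
from h import *
c=cam('wrist')
f=cv2.cvtColor(c['frame'],cv2.COLOR_RGB2BGR);cv2.imwrite('pics/w7c.png',cv2.resize(cv2.convertScaleAbs(f[60:300,180:460],alpha=1.4),(700,600),interpolation=cv2.INTER_CUBIC))"
```

```text
clock 6.88 tcp [0.4995 0.0676 0.0743] tooly yaw 97.2 j6 0.012 F [ 1.0512  0.4381 -0.4386] w 0.0169 xaxis [ 0.0404  0.0004 -0.9992]
tool shift [ 0.0201  0.001  -0.0053]
yaw change deg -0.3 -> roll 0.0052 rad
```

View pics/w7c.png

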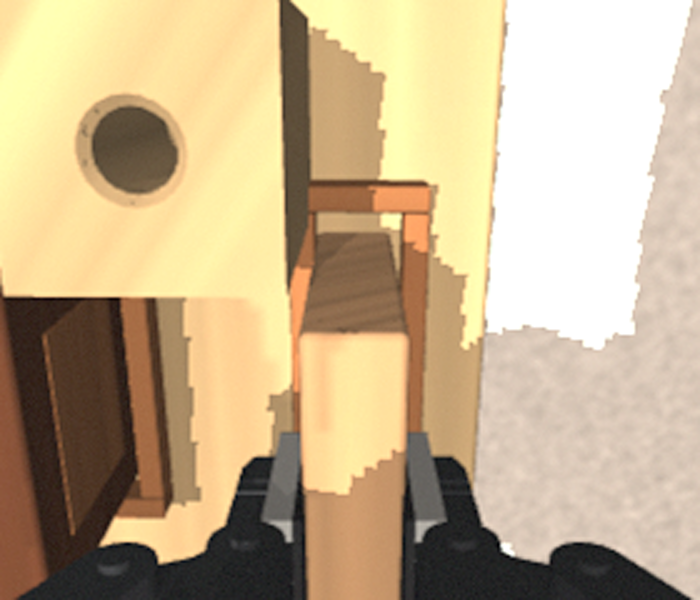

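```bash
python3 - <<'E'
from h import *
c=cam('wrist');p,R,o=pose()
for z in (.026,.030,.034):
    P=[onz(c,(180+u/2.5,60+235/2.5),z) for u in (318,388)];print('board bot',z,P,np.linalg.norm(P[1]-P[0]))
print('fence inner',[onz(c,(180+u/2.5,60+212/2.5),.024) for u in (313,403)])
print('fence left inner',onz(c,(180+313/2.5,60+230/2.5),.024),'right inner',onz(c,(180+403/2.5,60+250/2.5),.024),p)
E
```

```text
board bot 0.026 [array([0.4593, 0.0525, 0.026 ]), array([0.457 , 0.0704, 0.026 ])] 0.01801720629913352
board bot 0.03 [array([0.4584, 0.0526, 0.03  ]), array([0.4562, 0.0701, 0.03  ])] 0.017631950822121312
board bot 0.034 [array([0.4575, 0.0527, 0.034 ]), array([0.4554, 0.0698, 0.034 ])] 0.017246695345109073
fence inner [array([0.4539, 0.0505, 0.024 ]), array([0.451 , 0.0735, 0.024 ])]
fence left inner [0.4586 0.051  0.024 ] right inner [0.4609 0.075  0.024 ] [0.4985 0.0676 0.073 ]
```

arm_command:
  motion:
    - {"x": 0.008, "y": 0.001, "z": -0.001, "roll": 0.005, "fingers": 0}
    - {"x": 0.007, "y": 0, "z": -0.0003, "roll": 0, "fingers": 0}

```text
clock: 7.15
eef_pos: [0.4989, 0.0683, 0.0589]
tool_rot: [-0.043, 0.691, 0.042, 0.72]
ft_force: [0.1, 0.7, -2.4]
grip_width: 0.017
```

```bash
python3 b.py .054; python3 -c "
from h import *
c=cam('wrist')
f=cv2.cvtColor(c['frame'],cv2.COLOR_RGB2BGR);cv2.imwrite('pics/w8c.png',cv2.resize(cv2.convertScaleAbs(f[60:300,180:460],alpha=1.4),(700,600),interpolation=cv2.INTER_CUBIC))"
```

```text
clock 7.15 tcp [0.4989 0.0683 0.0589] tooly yaw 96.9 j6 0.019 F [ 0.0908  0.6553 -2.3668] w 0.0170 xaxis [ 0.0415  0.0004 -0.9991]
tool shift [ 0.0047  0.0001 -0.0042]
yaw change deg 0.0 -> roll -0.0003 rad
```

View pics/w8c.png

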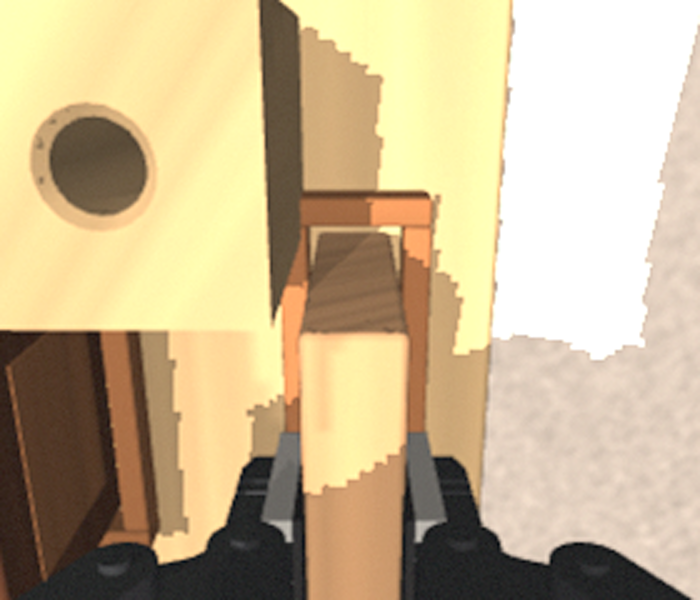

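arm_command:
  motion:
    - {"x": 0.004, "y": 0, "z": -0.0005, "roll": 0, "fingers": 0}
    - {"x": 0.002, "y": 0, "z": 0, "roll": 0, "fingers": 0}

```text
clock: 7.37
eef_pos: [0.4967, 0.068, 0.0534]
tool_rot: [-0.044, 0.692, 0.042, 0.719]
ft_force: [-11.1, -2.0, 32.7]
grip_width: 0.0172
```

```bash
python3 b.py .054
```

```text
clock 7.37 tcp [0.4967 0.068  0.0534] tooly yaw 96.9 j6 0.018 F [-11.0981  -2.0114  32.72  ] w 0.0172 xaxis [ 0.0384 -0.     -0.9993]
tool shift [-0.0007  0.0001 -0.0017]
yaw change deg -0.0 -> roll 0.0005 rad
```

arm_command:
  motion:
    - {"x": -0.001, "y": 0, "z": 0, "roll": 0, "fingers": 1}
    - {"x": 0, "y": 0, "z": 0, "roll": 0, "fingers": 1}
    - {"x": 0, "y": 0, "z": 0, "roll": 0, "fingers": 1}
    - {"x": 0, "y": 0, "z": 0, "roll": 0, "fingers": 1}
    - {"x": 0, "y": 0, "z": 0, "roll": 0, "fingers": 1}

```text
clock: 7.78
eef_pos: [0.4958, 0.068, 0.0539]
tool_rot: [-0.044, 0.692, 0.042, 0.719]
ft_force: [-0.2, -0.1, -0.0]
grip_width: 0.0765
```

```bash
python3 b.py .16; python3 -c "
from h import *
c=cam('wrist','w9')
cam('side','s9')"
```

```text
clock 7.78 tcp [0.4958 0.068  0.0539] tooly yaw 97.0 j6 0.018 F [-0.1858 -0.1057 -0.0337] w 0.0765 xaxis [ 0.0377 -0.0002 -0.9993]
tool shift [-0.106  -0.0004  0.0032]
yaw change deg -0.1 -> roll 0.0013 rad
```

View pics/w9.png

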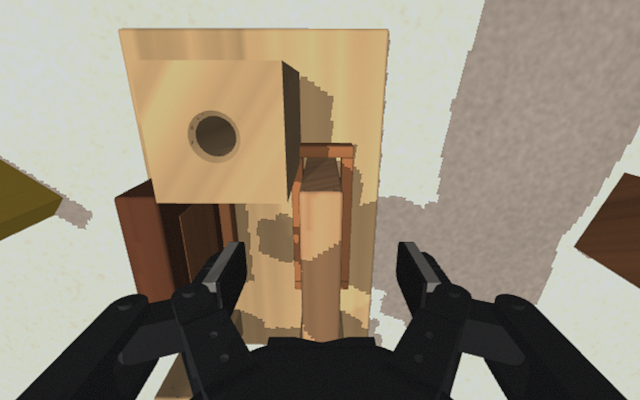

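arm_command:
  motion:
    - {"x": -0.03, "y": 0, "z": 0, "roll": 0, "fingers": 1}
    - {"x": -0.035, "y": 0, "z": 0, "roll": 0, "fingers": 0}
    - {"x": -0.035, "y": 0, "z": 0, "roll": 0, "fingers": 0}
    - {"x": -0.035, "y": 0, "z": 0, "roll": 0, "fingers": 0}
    - {"x": -0.035, "y": 0, "z": 0, "roll": 0, "fingers": 0}
    - {"x": -0.035, "y": 0, "z": 0, "roll": 0, "fingers": 0}

```text
clock: 8.38
eef_pos: [0.481, 0.067, 0.2549]
tool_rot: [-0.045, 0.702, 0.041, 0.709]
ft_force: [0.9, -0.4, -0.4]
grip_width: 0.0255
```

```bash
python3 - <<'E'
from h import *
import pickle
D=pickle.load(open('d0.pkl','rb'))
print(tri(D['top'],(291.3,185.7),D['side'],(311.7,178.3)))
th=np.radians(6.9);X=np.array([np.cos(th),np.sin(th),0]);Z=np.array([0,0,1.]);O=np.array([.5002,.0299,0])
for a in (1.55,1.65,1.75,1.8):
    q=O+X*(.085-.15*np.cos(a))+Z*(.09+.15*np.sin(a)); print(a,q,proj(D['top'],q),proj(D['side'],q))
go((.66,.05,.3),96.9)
cam('wrist','w10');cam('top','t10');cam('side','s10')
E
```

```text
(array([0.6031, 0.0414, 0.2384]), np.float64(0.0016470655921133166))
1.55 [0.5815 0.0397 0.24  ] [[291.6774 192.4097]] [[318.3985 180.7977]]
1.65 [0.5964 0.0415 0.2395] [[291.2591 187.8897]] [[313.4095 178.971 ]]
1.75 [0.6111 0.0433 0.2376] [[290.866  183.5447]] [[308.5167 177.5798]]
1.8 [0.6184 0.0442 0.2361] [[290.6804 181.455 ]] [[306.1257 177.051 ]]
clock 8.38 tcp [0.481  0.067  0.2549] tooly yaw 97.0 j6 0.020 F [ 0.9411 -0.4377 -0.4144] w 0.0255 xaxis [ 0.0106 -0.004  -0.9999]
tool shift [-0.0431 -0.0389  0.1761]
yaw change deg -0.1 -> roll 0.0015 rad
```

View pics/w10.png

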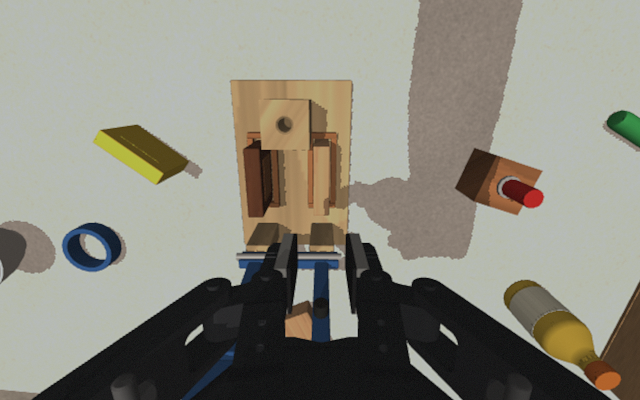

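View pics/s10.png

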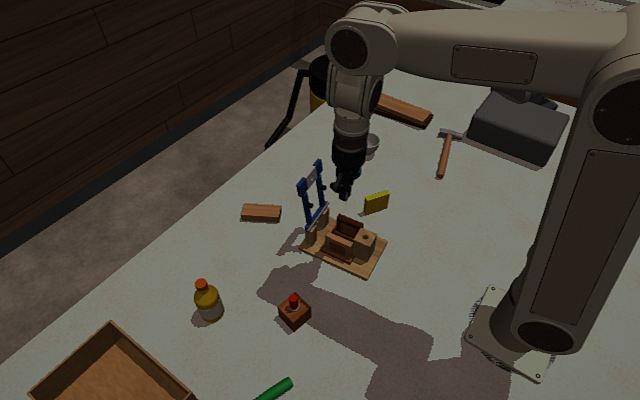

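```bash
cat > r.py <<'E'
from h import *
import sys
th=np.radians(6.9);X=np.array([np.cos(th),np.sin(th),0]);Y=np.array([-X[1],X[0],0]);O=np.array([.5002,.0299,0])
def gor(a,b,z):
    go(O+X*a+Y*b+np.array([0,0,z]),96.9,False)
    p=pose()[0]-O; print('rack',p@X*1e3,p@Y*1e3,p[2]*1e3)
if __name__=='__main__': gor(*[float(v)/1e3 for v in sys.argv[1:4]])
E
python3 r.py 140 20 310
```

```text
clock 8.53 tcp [0.4837 0.0674 0.2568] tooly yaw 97.0 j6 0.020 F [ 0.1085  0.7578 -1.6006] w 0.0020 xaxis [ 0.0188 -0.0029 -0.9998]
tool shift [-0.0503 -0.0197  0.1528]
yaw change deg -0.1 -> roll 0.0015 rad
rack -11.897658370144345 39.21104042902118 256.8132564307912
```

arm_command:
  motion:
    - {"x": -0.03, "y": -0.003, "z": 0, "roll": 0, "fingers": 0}
    - {"x": -0.025, "y": -0.003, "z": 0.005, "roll": 0, "fingers": 0}
    - {"x": -0.004, "y": -0.003, "z": 0.03, "roll": 0, "fingers": 0}
    - {"x": -0.001, "y": -0.003, "z": 0.035, "roll": 0, "fingers": 0}
    - {"x": -0.001, "y": -0.003, "z": 0.035, "roll": 0, "fingers": 0}
    - {"x": 0, "y": -0.003, "z": 0.03, "roll": 0, "fingers": 0}
    - {"x": 0, "y": 0, "z": 0.01, "roll": 0, "fingers": 0}

```text
clock: 9.12
eef_pos: [0.6257, 0.0664, 0.3097]
tool_rot: [-0.045, 0.706, 0.042, 0.705]
ft_force: [-2.7, 0.1, -0.1]
grip_width: 0.0
```

```bash
python3 r.py 142 20 222
```

```text
clock 9.12 tcp [0.6257 0.0664 0.3097] tooly yaw 97.0 j6 -0.015 F [-2.7305  0.1006 -0.1476] w 0.0000 xaxis [-0.0015 -0.0055 -1.    ]
tool shift [ 0.0877 -0.0007  0.0132]
yaw change deg -0.1 -> roll 0.0024 rad
rack 129.01705394727455 21.14766064500039 309.73809600110167
```

arm_command:
  motion:
    - {"x": 0, "y": 0, "z": 0.016, "roll": 0, "fingers": 0}
    - {"x": 0.02, "y": 0, "z": 0.002, "roll": 0, "fingers": 0}
    - {"x": 0.03, "y": 0, "z": 0, "roll": 0, "fingers": 0}
    - {"x": 0.025, "y": 0, "z": 0, "roll": 0, "fingers": 0}

```text
clock: 9.45
eef_pos: [0.6503, 0.0685, 0.227]
tool_rot: [-0.045, 0.706, 0.041, 0.705]
ft_force: [-0.2, 0.0, -1.4]
grip_width: -0.0001
```

```bash
python3 r.py 97 20 238; python3 -c "
from h import *
cam('side','s11')
f=cv2.imread('pics/s11.png')[100:300,240:440];cv2.imwrite('pics/s11c.png',cv2.resize(f,(600,600),interpolation=cv2.INTER_CUBIC))"
```

```text
clock 9.45 tcp [0.6503 0.0685 0.227 ] tooly yaw 97.0 j6 -0.015 F [-0.1673  0.0061 -1.4365] w -0.0001 xaxis [-0.001  -0.0054 -1.    ]
tool shift [-0.0109 -0.0002 -0.0566]
yaw change deg -0.1 -> roll 0.0018 rad
rack 153.6120495415443 20.253002912175635 227.02509667049353
```

View pics/s11c.png

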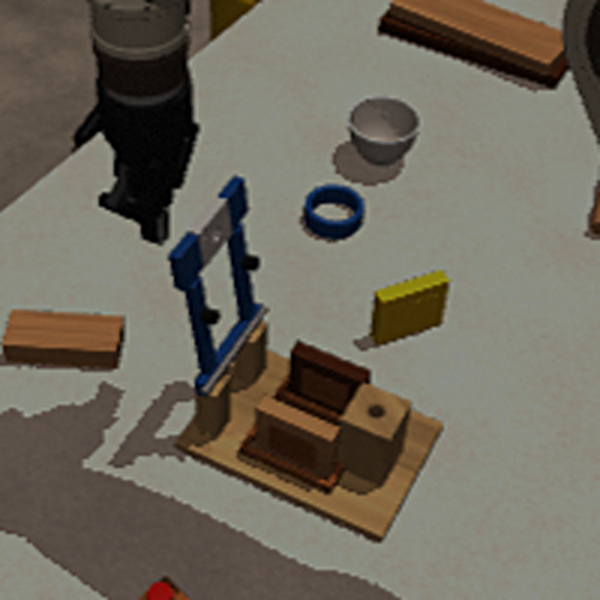

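arm_command:
  motion:
    - {"x": -0.001, "y": 0, "z": -0.025, "roll": 0, "fingers": 0}
    - {"x": -0.003, "y": 0, "z": -0.025, "roll": 0, "fingers": 0}
    - {"x": -0.001, "y": 0, "z": -0.022, "roll": 0, "fingers": 0}
    - {"x": 0, "y": 0, "z": -0.022, "roll": 0, "fingers": 0}

```text
clock: 9.83
eef_pos: [0.5552, 0.0569, 0.218]
tool_rot: [-0.045, 0.712, 0.041, 0.7]
ft_force: [3.4, 0.6, -0.4]
grip_width: -0.0
```

```bash
python3 r.py 12 20 213; python3 -c "
from h import *
cam('side','s12')
f=cv2.imread('pics/s12.png')[100:300,240:440];cv2.imwrite('pics/s12c.png',cv2.resize(f,(600,600),interpolation=cv2.INTER_CUBIC))"
```

```text
clock 9.83 tcp [0.5552 0.0569 0.218 ] tooly yaw 97.0 j6 -0.017 F [ 3.3989  0.5836 -0.3512] w -0.0000 xaxis [-0.017  -0.0069 -0.9998]
tool shift [ 0.0059 -0.0001 -0.0457]
yaw change deg -0.1 -> roll 0.0020 rad
rack 57.83072942040859 20.235606225906935 218.04994487065323
```

View pics/s12c.png

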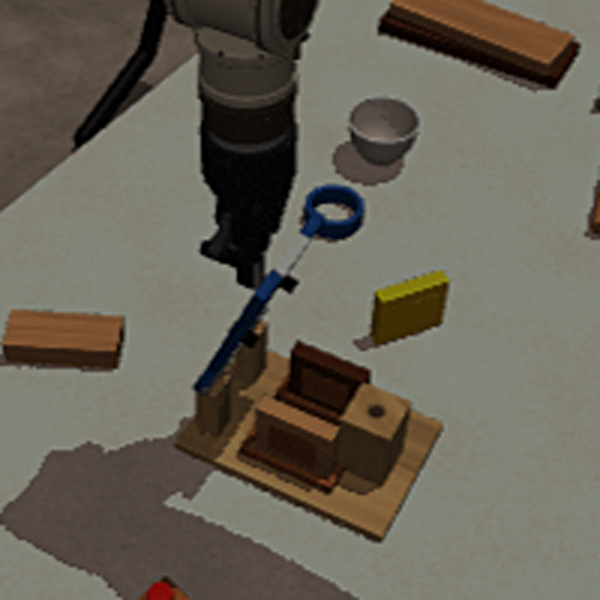

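arm_command:
  motion:
    - {"x": -0.004, "y": 0, "z": -0.022, "roll": 0, "fingers": 0}
    - {"x": 0.008, "y": 0, "z": -0.022, "roll": 0, "fingers": 0}
    - {"x": 0.016, "y": 0, "z": -0.016, "roll": 0, "fingers": 0}

```text
clock: 10.13
eef_pos: [0.4918, 0.0491, 0.2002]
tool_rot: [-0.045, 0.712, 0.041, 0.7]
ft_force: [0.6, 0.0, 1.1]
grip_width: -0.0002
```

```bash
python3 r.py -44 20 146
```

```text
clock 10.13 tcp [0.4918 0.0491 0.2002] tooly yaw 97.0 j6 -0.020 F [0.6293 0.0103 1.0903] w -0.0002 xaxis [-0.0173 -0.0069 -0.9998]
tool shift [ 0.0549  0.0003 -0.037 ]
yaw change deg -0.1 -> roll 0.0020 rad
rack -6.044811714308664 20.066316197222626 200.2337251943663
```

arm_command:
  motion:
    - {"x": 0.022, "y": 0, "z": -0.017, "roll": 0, "fingers": 0}
    - {"x": 0.024, "y": 0, "z": -0.014, "roll": 0, "fingers": 0}
    - {"x": 0.022, "y": 0, "z": -0.009, "roll": 0, "fingers": 0}

```text
clock: 10.38
eef_pos: [0.451, 0.0439, 0.1338]
tool_rot: [-0.045, 0.71, 0.041, 0.702]
ft_force: [0.1, 0.6, 1.4]
grip_width: 0.0002
```

```bash
python3 r.py -54 20 103; python3 -c "
from h import *
cam('side','s13')
f=cv2.imread('pics/s13.png')[100:300,240:440];cv2.imwrite('pics/s13c.png',cv2.resize(f,(600,600),interpolation=cv2.INTER_CUBIC))"
```

```text
clock 10.38 tcp [0.451  0.0439 0.1338] tooly yaw 97.0 j6 -0.022 F [0.129  0.6413 1.364 ] w 0.0002 xaxis [-0.0104 -0.0058 -0.9999]
tool shift [ 0.0309  0.0004 -0.0065]
yaw change deg -0.1 -> roll 0.0021 rad
rack -47.14854414327594 19.787053233350093 133.82558644888337
```

View pics/s13c.png

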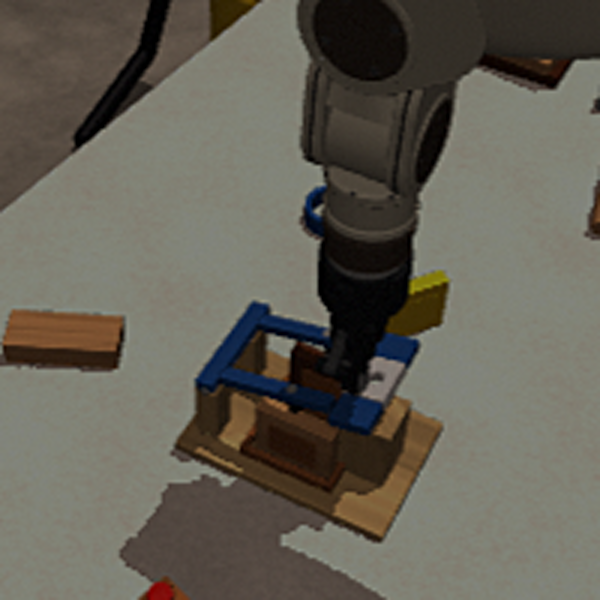

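arm_command:
  motion:
    - {"x": 0.013, "y": 0, "z": -0.006, "roll": 0, "fingers": 0}
    - {"x": 0.01, "y": 0, "z": -0.002, "roll": 0, "fingers": 0}
    - {"x": 0.003, "y": 0, "z": 0, "roll": 0, "fingers": 0}

```text
clock: 10.68
eef_pos: [0.4367, 0.0421, 0.1031]
tool_rot: [-0.045, 0.714, 0.041, 0.697]
ft_force: [-2.1, -0.3, 8.4]
grip_width: 0.0001
```

```bash
python3 r.py -54 20 102
```

```text
clock 10.68 tcp [0.4367 0.0421 0.1031] tooly yaw 97.0 j6 -0.023 F [-2.1369 -0.3137  8.4161] w 0.0001 xaxis [-0.0239 -0.0071 -0.9997]
tool shift [0.0009 0.0002 0.0076]
yaw change deg -0.1 -> roll 0.0021 rad
rack -61.54213463029904 19.74140438655218 103.1334879317192
```

arm_command:
  motion:
    - {"x": 0.003, "y": 0, "z": 0, "roll": 0, "fingers": 0}
    - {"x": 0.002, "y": 0, "z": 0, "roll": 0, "fingers": 0}
    - {"x": -0.025, "y": 0, "z": 0, "roll": 0, "fingers": 0}
    - {"x": -0.03, "y": 0, "z": 0, "roll": 0, "fingers": 0.5}
    - {"x": -0.03, "y": 0, "z": 0, "roll": 0, "fingers": 1}

```text
clock: 11.1
eef_pos: [0.4359, 0.0424, 0.1863]
tool_rot: [-0.046, 0.72, 0.041, 0.691]
ft_force: [0.4, -0.2, -0.9]
grip_width: 0.0235
```

```bash
python3 -c "
from h import *
go((.473,.286,.19),None)
import pickle
c=cam('wrist','w14');pickle.dump(c,open('w14.pkl','wb'))
cam('side','s14')
f=cv2.imread('pics/s14.png')[100:300,240:440];cv2.imwrite('pics/s14c.png',cv2.resize(f,(600,600),interpolation=cv2.INTER_CUBIC))"
```

```text
clock 11.10 tcp [0.4359 0.0424 0.1863] tooly yaw 97.0 j6 -0.022 F [ 0.4349 -0.2311 -0.907 ] w 0.0235 xaxis [-0.0401 -0.0088 -0.9992]
tool shift [-0.0073  0.2372  0.0663]
```

View pics/w14.png

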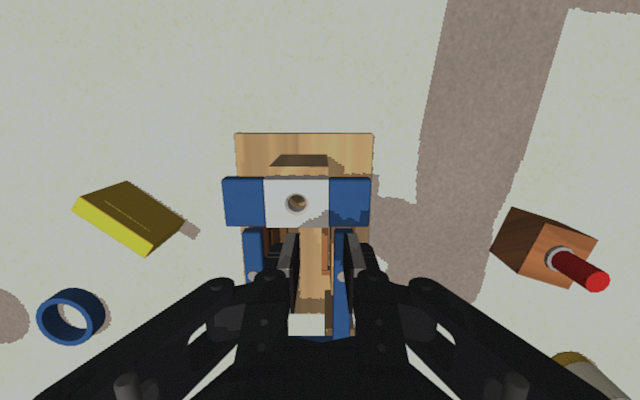

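View pics/s14c.png

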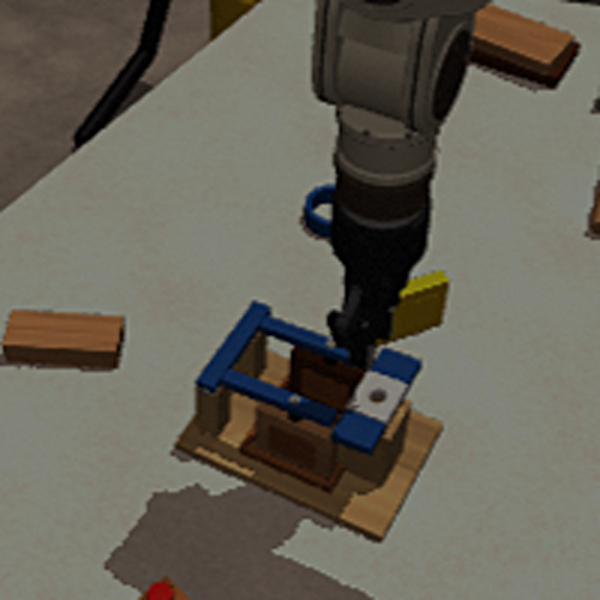

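arm_command:
  motion:
    - {"x": -0.003, "y": 0.03, "z": 0.009, "roll": 0, "fingers": 1}
    - {"x": -0.002, "y": 0.03, "z": 0.009, "roll": 0, "fingers": 1}
    - {"x": 0, "y": 0.03, "z": 0.009, "roll": 0, "fingers": 1}
    - {"x": 0, "y": 0.03, "z": 0.009, "roll": 0, "fingers": 1}
    - {"x": 0, "y": 0.03, "z": 0.009, "roll": 0, "fingers": 1}
    - {"x": 0, "y": 0.03, "z": 0.009, "roll": 0, "fingers": 1}
    - {"x": 0, "y": 0.02, "z": 0.006, "roll": 0, "fingers": 1}
    - {"x": 0, "y": 0.01, "z": 0.003, "roll": 0, "fingers": 1}

```text
clock: 11.87
eef_pos: [0.4855, 0.2668, 0.1957]
tool_rot: [-0.042, 0.714, 0.037, 0.698]
ft_force: [-0.5, -0.2, -0.3]
grip_width: 0.0853
```

```bash
python3 -c "
from h import *
go((.473,.286,.15),None)
import pickle
c=cam('wrist','w15');pickle.dump(c,open('w15.pkl','wb'))"
```

```text
clock 11.87 tcp [0.4855 0.2668 0.1957] tooly yaw 96.5 j6 0.387 F [-0.4924 -0.1895 -0.2701] w 0.0853 xaxis [-0.0234 -0.0084 -0.9997]
tool shift [ 0.0458  0.0208 -0.0091]
```

View pics/w15.png

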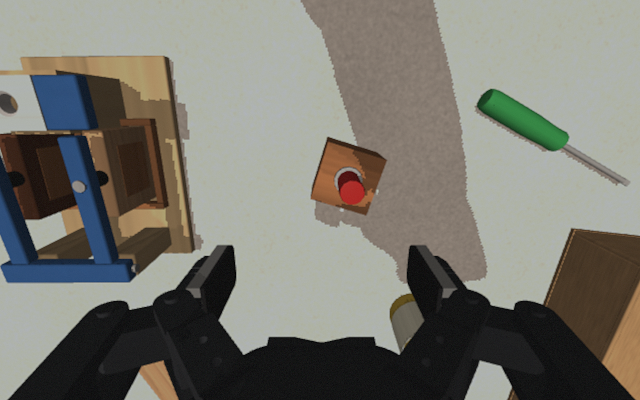

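```bash
cat > pin.py <<'E'
from h import *
import pickle,sys
c=pickle.load(open(sys.argv[1],'rb'));f=c['frame']
hsv=cv2.cvtColor(f,cv2.COLOR_RGB2HSV);H,S,V=[hsv[...,i].astype(int) for i in range(3)]
red=((H<6)|(H>174))&(S>190)
b=red&(V>float(sys.argv[2]))
n,l,st,ce=cv2.connectedComponentsWithStats(b.astype(np.uint8));i=1+np.argmax(st[1:,4]);print('disc',ce[i],st[i])
k=cv2.findContours((l==i).astype(np.uint8),cv2.RETR_EXTERNAL,cv2.CHAIN_APPROX_NONE)[0][0];e=cv2.fitEllipse(k);print(e)
print('head top',onz(c,e[0],.102),[onz(c,(e[0][0]+s*e[1][0]/2,e[0][1]),.102)[1] for s in(-1,1)])
x,y=map(int,ce[i]);g=cv2.cvtColor(f[y-55:y+45,x-50:x+50],cv2.COLOR_RGB2BGR);cv2.imwrite('pics/pin%s.png'%sys.argv[3],cv2.resize(g,(600,600),interpolation=cv2.INTER_CUBIC))
print('crop origin',x-50,y-55)
E
python3 pin.py w15.pkl 120 a
```

```text
disc [352.1232 192.5966] [340 181  24  23 414]
((352.079345703125, 192.58502197265625), (20.54730987548828, 24.2570743560791), 62.673770904541016)
head top [0.478  0.2907 0.102 ] [np.float64(0.2821481482025591), np.float64(0.2992609982884386)]
crop origin 302 137
```

View pics/pina.png

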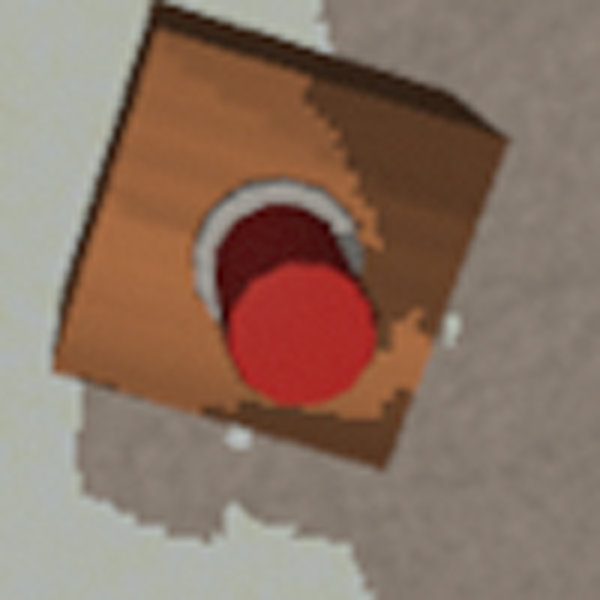

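```bash
python3 - <<'E'
from h import *
import pickle
c=pickle.load(open('w15.pkl','rb'))
P=[onz(c,(302+u/6,137+v/6),.055) for u,v in [(160,28),(510,140),(385,468),(55,370)]]
print(np.mean(P,0),[np.linalg.norm(P[i]-P[i-1]) for i in range(4)])
go((.4775,.2900,.067))
go((.4775,.2900,.125))
E
```

```text
[0.4782 0.2914 0.055 ] [np.float64(0.05974140873427233), np.float64(0.059669578789884145), np.float64(0.05940190481000584), np.float64(0.05895256763521439)]
clock 11.92 tcp [0.4856 0.2679 0.1954] tooly yaw 96.5 j6 0.387 F [1.0723 1.9034 0.2993] w 0.0856 xaxis [-0.0232 -0.0073 -0.9997]
tool shift [ 0.1284  0.0235 -0.0025]
clock 11.92 tcp [0.4856 0.2679 0.1954] tooly yaw 96.5 j6 0.387 F [1.0723 1.9034 0.2993] w 0.0856 xaxis [-0.0232 -0.0073 -0.9997]
tool shift [ 0.0705  0.0232 -0.0039]
```

arm_command:
  motion:
    - {"x": 0.02, "y": 0.012, "z": -0.002, "roll": 0, "fingers": 1}
    - {"x": 0.025, "y": 0.01, "z": -0.001, "roll": 0, "fingers": 1}
    - {"x": 0.02, "y": 0.001, "z": 0, "roll": 0, "fingers": 1}

```text
clock: 12.17
eef_pos: [0.4829, 0.2924, 0.1333]
tool_rot: [-0.041, 0.711, 0.039, 0.701]
ft_force: [-0.1, -0.2, 0.1]
grip_width: 0.0851
```

```bash
python3 -c "
from h import *
go((.4780,.2912,.068))
import pickle
c=cam('wrist','w16');pickle.dump(c,open('w16.pkl','wb'))"; python3 pin.py w16.pkl 120 b
```

```text
clock 12.17 tcp [0.4829 0.2924 0.1333] tooly yaw 96.5 j6 0.428 F [-0.0792 -0.1933  0.104 ] w 0.0851 xaxis [-0.0142 -0.0036 -0.9999]
tool shift [ 0.0653 -0.0005 -0.004 ]
disc [321.0668 217.8249] [305 204  32  27 674]
((321.048828125, 217.68557739257812), (25.692636489868164, 32.30349349975586), 89.53429412841797)
head top [0.4772 0.2908 0.102 ] [np.float64(0.2826867154114906), np.float64(0.29888327592226105)]
crop origin 271 162
```

View pics/w16.png

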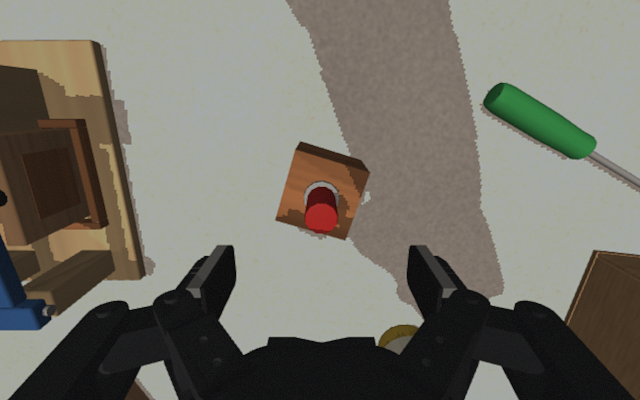

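arm_command:
  motion:
    - {"x": 0.022, "y": -0.001, "z": -0.003, "roll": 0, "fingers": 1}
    - {"x": 0.02, "y": 0, "z": -0.002, "roll": 0, "fingers": 1}
    - {"x": 0.014, "y": 0, "z": 0, "roll": 0, "fingers": 1}

```text
clock: 12.47
eef_pos: [0.476, 0.2866, 0.0735]
tool_rot: [-0.042, 0.713, 0.037, 0.699]
ft_force: [0.1, -0.2, -0.0]
grip_width: 0.085
```

```bash
python3 -c "
from h import *
go((.4780,.2912,.067))
import pickle
c=cam('wrist','w17');pickle.dump(c,open('w17.pkl','wb'))"; python3 pin.py w17.pkl 120 c
```

```text
clock 12.47 tcp [0.476  0.2866 0.0735] tooly yaw 96.4 j6 0.429 F [ 0.1441 -0.219  -0.0411] w 0.0850 xaxis [-0.019  -0.0085 -0.9998]
tool shift [0.0064 0.0044 0.0026]
disc [316. 268.] [316 268   1   1   1]Traceback (most recent call last):
  File "pin.py", line 8, in <module>
    k=cv2.findContours((l==i).astype(np.uint8),cv2.RETR_EXTERNAL,cv2.CHAIN_APPROX_NONE)[0][0];e=cv2.fitEllipse(k);print(e)
                                                                                                ~~~~~~~~~~~~~~^^^
cv2.error: OpenCV(4.12.0) /io/opencv/modules/imgproc/src/shapedescr.cpp:361: error: (-201:Incorrect size of input array) There should be at least 5 points to fit the ellipse in function 'fitEllipseNoDirect'
```

View pics/w17.png

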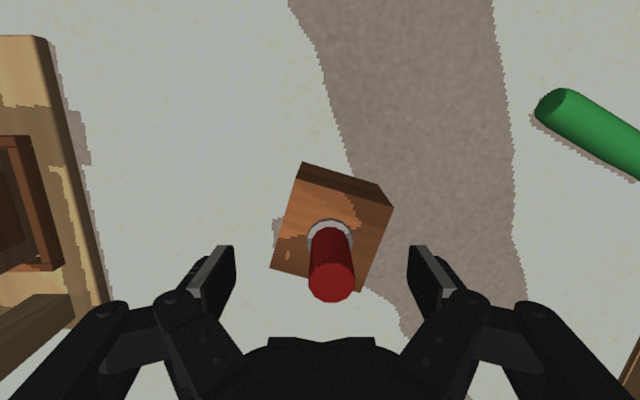

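arm_command:
  motion:
    - {"x": 0.004, "y": 0.0045, "z": 0.0025, "roll": 0, "fingers": 1}
    - {"x": 0.002, "y": 0, "z": 0, "roll": 0, "fingers": 1}

```text
clock: 12.68
eef_pos: [0.4763, 0.2884, 0.0645]
tool_rot: [-0.043, 0.715, 0.034, 0.697]
ft_force: [0.3, -0.2, 0.6]
grip_width: 0.0856
```

```bash
python3 -c "
from h import *
go((.4780,.2912,.067))"
```

```text
clock 12.68 tcp [0.4763 0.2884 0.0645] tooly yaw 96.3 j6 0.434 F [ 0.3442 -0.1628  0.6055] w 0.0856 xaxis [-0.0255 -0.013  -0.9996]
tool shift [-0.0026  0.0026  0.0019]
```

arm_command:
  motion:
    - {"x": -0.002, "y": 0.003, "z": 0.002, "roll": 0, "fingers": 1}
    - {"x": 0, "y": 0.0005, "z": 0, "roll": 0, "fingers": 0.6}
    - {"x": 0, "y": 0, "z": 0, "roll": 0, "fingers": 0.5}

```text
clock: 12.93
eef_pos: [0.4801, 0.2926, 0.069]
tool_rot: [-0.042, 0.714, 0.034, 0.698]
ft_force: [-0.7, 1.0, -0.7]
grip_width: 0.0639
```

```bash
python3 -c "
from h import *
go((.4780,.2912,.067))
cam('wrist','w18')"
```

```text
clock 12.93 tcp [0.4801 0.2926 0.069 ] tooly yaw 96.2 j6 0.438 F [-0.7435  0.9959 -0.6653] w 0.0639 xaxis [-0.0228 -0.0116 -0.9997]
tool shift [ 0.0021 -0.0011 -0.0022]
```

View pics/w18.png

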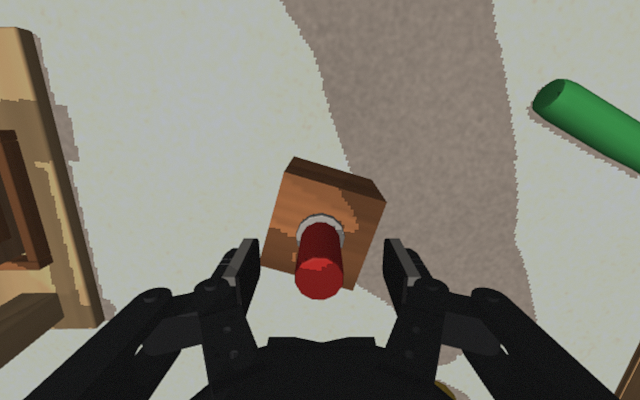

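arm_command:
  motion:
    - {"x": 0.0015, "y": -0.001, "z": -0.0015, "roll": 0, "fingers": 0.4}
    - {"x": 0, "y": 0, "z": 0, "roll": 0, "fingers": 0.3}
    - {"x": 0, "y": 0, "z": 0, "roll": 0, "fingers": 0}

```text
clock: 13.23
eef_pos: [0.4801, 0.2922, 0.0697]
tool_rot: [-0.041, 0.713, 0.035, 0.699]
ft_force: [-0.4, -0.1, -0.7]
grip_width: 0.0205
```

```bash
python3 -c "
from h import *
go((.4780,.2912,.067))
cam('wrist','w19')"
```

```text
clock 13.23 tcp [0.4801 0.2922 0.0697] tooly yaw 96.2 j6 0.438 F [-0.4281 -0.0954 -0.6654] w 0.0205 xaxis [-0.0186 -0.0094 -0.9998]
tool shift [ 0.0028 -0.0007 -0.0022]
```

View pics/w19.png

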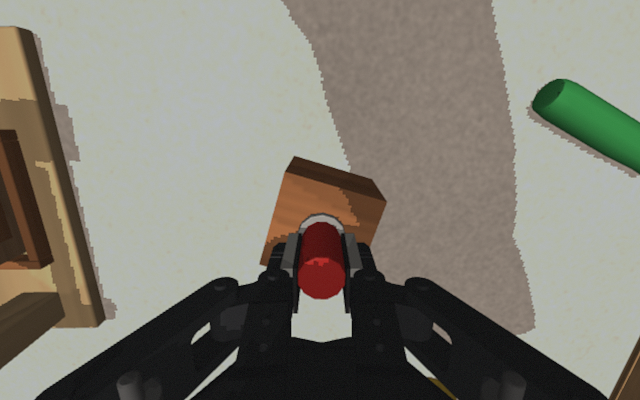

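```bash
python3 -c "
from h import *
import pickle
p,R,o=pose();d={'tip':R.T@(np.array([.478,.2911,.010])-p),'ax':R.T@np.array([0,0,-1.])};print(d);pickle.dump(d,open('grasp.pkl','wb'))"
```

```text
{'tip': array([ 0.0597, -0.0004, -0.001 ]), 'ax': array([0.9998, 0.0073, 0.0196])}
```

arm_command:
  motion:
    - {"x": -0.01, "y": 0, "z": 0, "roll": 0, "fingers": 0}
    - {"x": -0.02, "y": 0, "z": 0, "roll": 0, "fingers": 0}
    - {"x": -0.025, "y": 0, "z": 0, "roll": 0, "fingers": 0}
    - {"x": -0.03, "y": 0, "z": 0, "roll": 0, "fingers": 0}
    - {"x": -0.03, "y": 0, "z": 0, "roll": 0, "fingers": 0}
    - {"x": -0.02, "y": 0, "z": 0, "roll": 0, "fingers": 0}

```text
clock: 13.78
eef_pos: [0.4789, 0.2916, 0.2052]
tool_rot: [-0.043, 0.717, 0.033, 0.695]
ft_force: [0.0, -0.6, -0.9]
grip_width: 0.0208
```

```bash
cat > t.py <<'E'
from h import *
import pickle,sys
d=pickle.load(open('grasp.pkl','rb'));p,R,o=pose()
tip=p+R@d['tip'];ax=R@d['ax'];print('pin tip',tip,'axis',ax)
T=np.array([float(v)/1e3 for v in sys.argv[1:4]])
go(p+T-tip)
E
python3 t.py 436 22 140
```

```text
pin tip [0.4761 0.2901 0.1455] axis [-0.0119 -0.0065 -0.9999]
clock 13.78 tcp [0.4789 0.2916 0.2052] tooly yaw 96.2 j6 0.437 F [ 0.0185 -0.5946 -0.9373] w 0.0208 xaxis [-0.0306 -0.0159 -0.9994]
tool shift [ 0.011  -0.2621 -0.0686]
```

arm_command:
  motion:
    - {"x": 0, "y": -0.015, "z": -0.004, "roll": 0, "fingers": 0}
    - {"x": 0, "y": -0.03, "z": -0.008, "roll": 0, "fingers": 0}
    - {"x": 0, "y": -0.03, "z": -0.008, "roll": 0, "fingers": 0}
    - {"x": 0, "y": -0.03, "z": -0.008, "roll": 0, "fingers": 0}
    - {"x": 0, "y": -0.03, "z": -0.008, "roll": 0, "fingers": 0}
    - {"x": 0, "y": -0.03, "z": -0.008, "roll": 0, "fingers": 0}
    - {"x": 0, "y": -0.03, "z": -0.008, "roll": 0, "fingers": 0}
    - {"x": 0, "y": -0.025, "z": -0.007, "roll": 0, "fingers": 0}
    - {"x": 0, "y": -0.012, "z": -0.004, "roll": 0, "fingers": 0}
    - {"x": 0, "y": -0.005, "z": 0, "roll": 0, "fingers": 0}

```text
clock: 14.62
eef_pos: [0.4351, 0.0361, 0.2104]
tool_rot: [-0.044, 0.716, 0.035, 0.695]
ft_force: [0.4, -0.6, -1.0]
grip_width: 0.0205
```

```bash
python3 t.py 436 22 125; python3 -c "
from h import *
import pickle
c=cam('wrist','w20');pickle.dump(c,open('w20.pkl','wb'))"
```

```text
pin tip [0.4324 0.0347 0.1507] axis [-0.0101 -0.0049 -0.9999]
clock 14.62 tcp [0.4351 0.0361 0.2104] tooly yaw 96.5 j6 -0.022 F [ 0.3587 -0.6364 -0.9952] w 0.0205 xaxis [-0.0287 -0.0143 -0.9995]
tool shift [ 0.0258 -0.0128  0.0029]
```

View pics/w20.png

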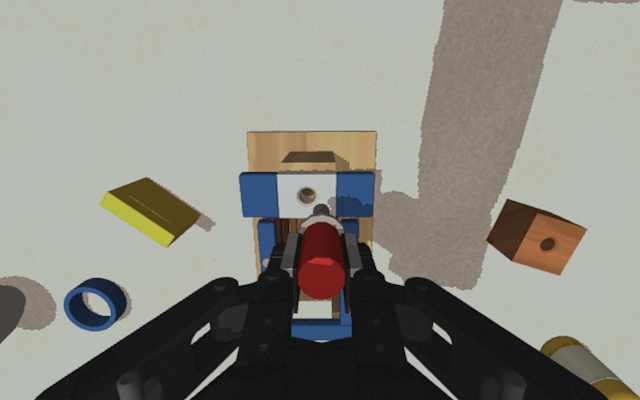

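```bash
python3 - <<'E'
from h import *
import pickle
c=pickle.load(open('w20.pkl','rb'));d=pickle.load(open('grasp.pkl','rb'));p,R,o=pose()
print('tip pred px',proj(c,p+R@d['tip']))
f=cv2.cvtColor(c['frame'],cv2.COLOR_RGB2BGR);cv2.imwrite('pics/w20c.png',cv2.resize(f[160:240,270:370],(800,640),interpolation=cv2.INTER_CUBIC)[:600])
E
```

```text
tip pred px [[321.2698 208.7802]]
```

View pics/w20c.png

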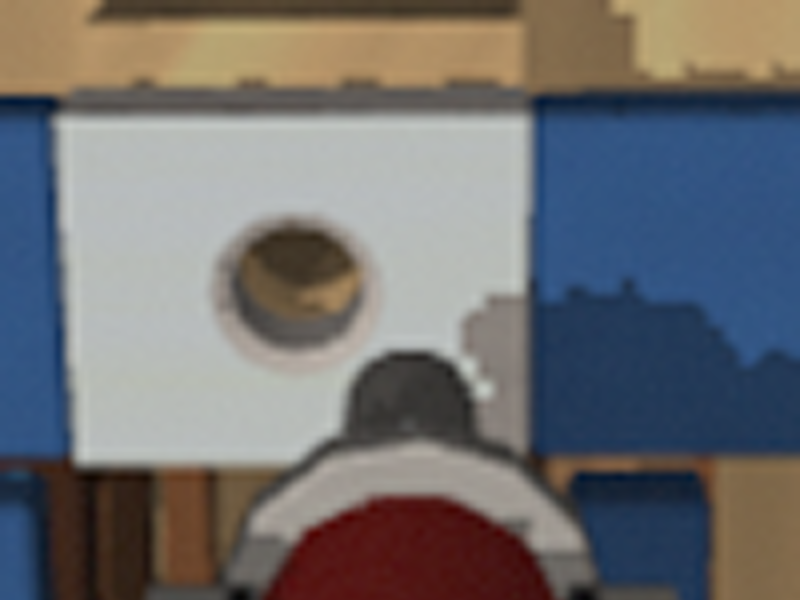

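```bash
python3 - <<'E'
from h import *
import pickle
c=pickle.load(open('w20.pkl','rb'))
for z in (.102,.106,.110): print(z,onz(c,(307.1,196.6),z),'plate corners',[onz(c,(270+u/8,160+v/8),z)[:2] for u,v in[(60,112),(530,112),(535,465),(75,465)]])
E
python3 t.py 436 22 130
```

```text
0.102 [0.4394 0.022  0.102 ] plate corners [array([ 0.4218, -0.0059]), array([0.4159, 0.0453]), array([0.4566, 0.051 ]), array([ 0.4628, -0.0012])]
0.106 [0.4382 0.0221 0.106 ] plate corners [array([ 0.4209, -0.0054]), array([0.4151, 0.045 ]), array([0.4552, 0.0507]), array([ 0.4612, -0.0007])]
0.11 [0.437  0.0222 0.11  ] plate corners [array([ 0.42  , -0.0048]), array([0.4142, 0.0447]), array([0.4537, 0.0503]), array([ 0.4596, -0.0003])]
pin tip [0.4328 0.0345 0.1507] axis [-0.0099 -0.0055 -0.9999]
clock 14.67 tcp [0.4354 0.0359 0.2104] tooly yaw 96.4 j6 -0.021 F [-0.1101 -0.6874 -1.9796] w 0.0204 xaxis [-0.0286 -0.0149 -0.9995]
tool shift [ 0.0208 -0.0126  0.0024]
```

arm_command:
  motion:
    - {"x": 0.008, "y": -0.007, "z": 0.002, "roll": 0, "fingers": 0}
    - {"x": 0.008, "y": -0.004, "z": 0.001, "roll": 0, "fingers": 0}
    - {"x": 0.001, "y": -0.001, "z": 0, "roll": 0, "fingers": 0}

```text
clock: 14.92
eef_pos: [0.4395, 0.0237, 0.1916]
tool_rot: [-0.044, 0.716, 0.035, 0.696]
ft_force: [0.4, -0.0, -1.5]
grip_width: 0.0206
```

```bash
python3 t.py 436.5 22 125; python3 -c "
from h import *
import pickle
c=cam('wrist','w21');pickle.dump(c,open('w21.pkl','wb'))
f=cv2.cvtColor(c['frame'],cv2.COLOR_RGB2BGR);cv2.imwrite('pics/w21c.png',cv2.resize(f[170:250,270:370],(800,640),interpolation=cv2.INTER_CUBIC)[:600])"
```

```text
pin tip [0.4369 0.0223 0.1319] axis [-0.0094 -0.0047 -0.9999]
clock 14.92 tcp [0.4395 0.0237 0.1916] tooly yaw 96.5 j6 -0.050 F [ 0.3823 -0.0241 -1.483 ] w 0.0206 xaxis [-0.028  -0.0142 -0.9995]
tool shift [ 0.0069 -0.0002 -0.0002]
```

View pics/w21c.png

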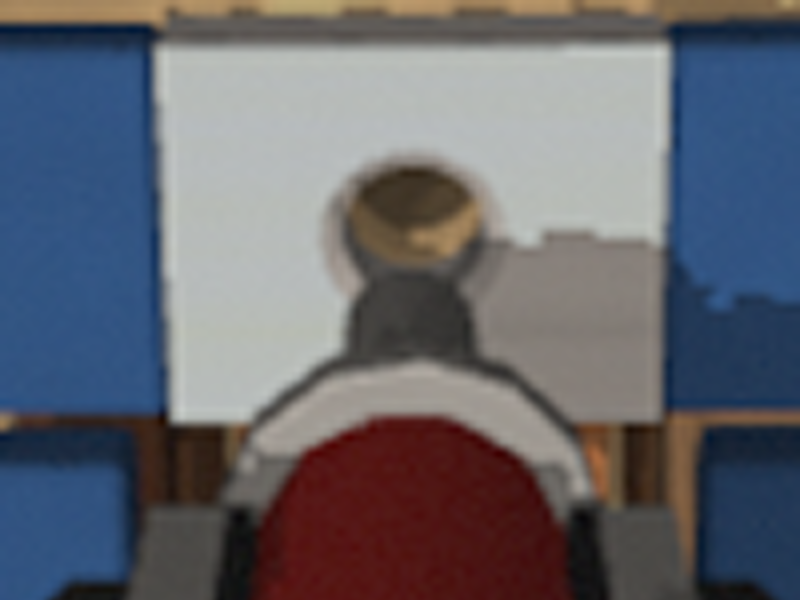

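arm_command:
  motion:
    - {"x": 0.01, "y": 0, "z": 0.0002, "roll": 0, "fingers": 0}
    - {"x": 0.008, "y": 0, "z": 0.0003, "roll": 0, "fingers": 0}

```text
clock: 15.13
eef_pos: [0.4407, 0.0247, 0.1736]
tool_rot: [-0.045, 0.716, 0.036, 0.696]
ft_force: [-0.5, 0.1, -1.0]
grip_width: 0.0204
```

```bash
python3 t.py 436.5 22 105; python3 -c "
from h import *
import pickle
c=cam('wrist','w22');pickle.dump(c,open('w22.pkl','wb'))
f=cv2.cvtColor(c['frame'],cv2.COLOR_RGB2BGR);cv2.imwrite('pics/w22c.png',cv2.resize(f[180:255,270:370],(800,600),interpolation=cv2.INTER_CUBIC))"
```

```text
pin tip [0.4381 0.0234 0.114 ] axis [-0.008  -0.0042 -1.    ]
clock 15.13 tcp [0.4407 0.0247 0.1736] tooly yaw 96.6 j6 -0.050 F [-0.4689  0.1085 -1.0407] w 0.0204 xaxis [-0.0266 -0.0137 -0.9996]
tool shift [ 0.009  -0.0011 -0.0015]
```

View pics/w22c.png

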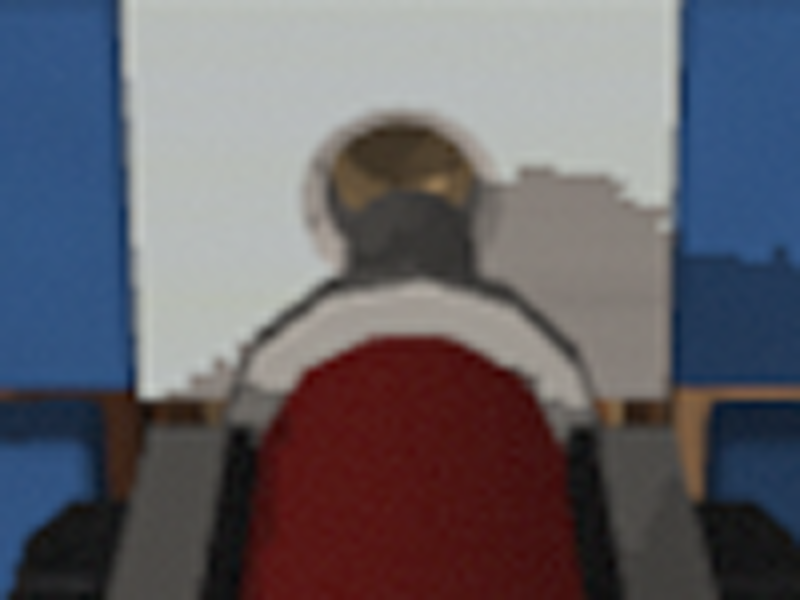

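arm_command:
  motion:
    - {"x": 0.003, "y": -0.001, "z": -0.0012, "roll": 0, "fingers": 0}
    - {"x": 0.006, "y": -0.0003, "z": -0.0003, "roll": 0, "fingers": 0}

```text
clock: 15.35
eef_pos: [0.4388, 0.0242, 0.163]
tool_rot: [-0.046, 0.716, 0.037, 0.695]
ft_force: [-0.4, -0.1, -1.3]
grip_width: 0.0205
```

```bash
python3 t.py 436.3 22 95; python3 -c "
from h import *
import pickle
c=cam('wrist','w23');pickle.dump(c,open('w23.pkl','wb'))
f=cv2.cvtColor(c['frame'],cv2.COLOR_RGB2BGR);cv2.imwrite('pics/w23c.png',cv2.resize(f[180:255,270:370],(800,600),interpolation=cv2.INTER_CUBIC))"
```

```text
pin tip [0.4362 0.0228 0.1033] axis [-0.0099 -0.0041 -0.9999]
clock 15.35 tcp [0.4388 0.0242 0.163 ] tooly yaw 96.7 j6 -0.054 F [-0.3878 -0.1388 -1.2836] w 0.0205 xaxis [-0.0285 -0.0136 -0.9995]
tool shift [ 0.0083 -0.0007  0.0003]
```

View pics/w23c.png

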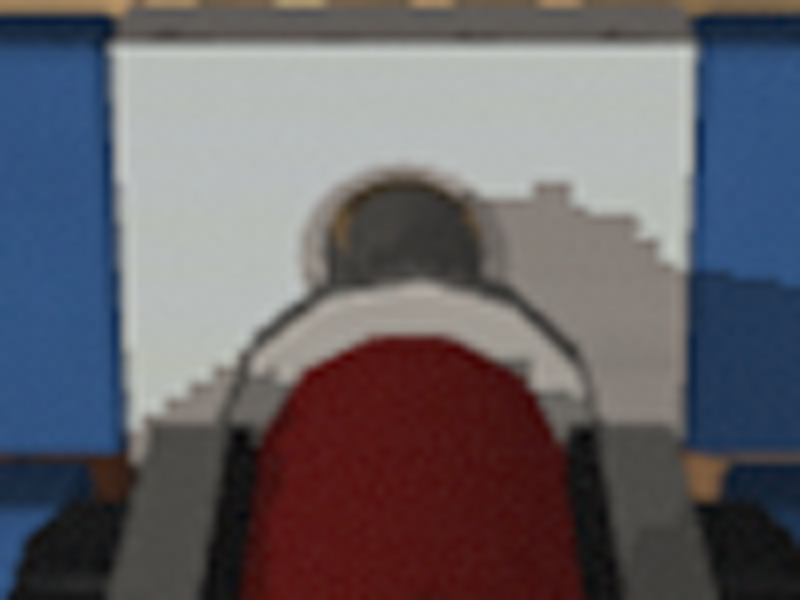

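arm_command:
  motion:
    - {"x": 0.007, "y": -0.0007, "z": 0, "roll": 0, "fingers": 0}
    - {"x": 0.005, "y": 0, "z": 0, "roll": 0, "fingers": 0}

```text
clock: 15.57
eef_pos: [0.4383, 0.0235, 0.1495]
tool_rot: [-0.046, 0.716, 0.037, 0.695]
ft_force: [0.7, 0.4, -1.6]
grip_width: 0.0201
```

```bash
python3 t.py 435.8 22 85
```

```text
pin tip [0.4356 0.0222 0.0898] axis [-0.0103 -0.004  -0.9999]
clock 15.57 tcp [0.4383 0.0235 0.1495] tooly yaw 96.8 j6 -0.056 F [ 0.7466  0.4244 -1.6095] w 0.0201 xaxis [-0.0289 -0.0136 -0.9995]
tool shift [ 0.0048 -0.0002  0.0003]
```

arm_command:
  motion:
    - {"x": 0.006, "y": 0, "z": 0.0003, "roll": 0, "fingers": 0}
    - {"x": 0.006, "y": 0, "z": 0.0001, "roll": 0, "fingers": 0}

```text
clock: 15.73
eef_pos: [0.4386, 0.0235, 0.1366]
tool_rot: [-0.046, 0.716, 0.038, 0.696]
ft_force: [-0.3, 0.1, -1.1]
grip_width: 0.0204
```

```bash
python3 t.py 435.8 22 70
```

```text
pin tip [0.436  0.0221 0.077 ] axis [-0.0093 -0.0039 -0.9999]
clock 15.73 tcp [0.4386 0.0235 0.1366] tooly yaw 96.8 j6 -0.056 F [-0.2897  0.0647 -1.0823] w 0.0204 xaxis [-0.0279 -0.0134 -0.9995]
tool shift [ 0.007  -0.     -0.0001]
```

arm_command:
  motion:
    - {"x": 0.006, "y": 0, "z": 0, "roll": 0, "fingers": 0}
    - {"x": 0.005, "y": 0, "z": 0, "roll": 0, "fingers": 0}

```text
clock: 15.9
eef_pos: [0.4381, 0.0233, 0.1243]
tool_rot: [-0.046, 0.716, 0.037, 0.696]
ft_force: [-1.3, -0.2, 2.3]
grip_width: 0.0207
```

```bash
python3 t.py 435.8 22 57
```

```text
pin tip [0.4355 0.0219 0.0646] axis [-0.0097 -0.0039 -0.9999]
clock 15.90 tcp [0.4381 0.0233 0.1243] tooly yaw 96.8 j6 -0.057 F [-1.2969 -0.2051  2.3434] w 0.0207 xaxis [-0.0283 -0.0134 -0.9995]
tool shift [0.0076 0.0001 0.0005]
```

Collar is meeting the frame. Press on.

arm_command:
  motion:
    - {"x": 0.004, "y": 0, "z": 0, "roll": 0, "fingers": 0}
    - {"x": 0.003, "y": 0, "z": 0, "roll": 0, "fingers": 0}

```text
clock: 16.07
eef_pos: [0.4373, 0.0231, 0.1168]
tool_rot: [-0.046, 0.716, 0.038, 0.695]
ft_force: [-3.5, -0.3, 9.8]
grip_width: 0.0206
```

```bash
python3 t.py 435.8 22 57
```

```text
pin tip [0.4346 0.0218 0.0572] axis [-0.0108 -0.0037 -0.9999]
clock 16.07 tcp [0.4373 0.0231 0.1168] tooly yaw 96.8 j6 -0.057 F [-3.459  -0.34    9.7536] w 0.0206 xaxis [-0.0294 -0.0132 -0.9995]
tool shift [0.0001 0.     0.0012]
```

arm_command:
  motion:
    - {"x": 0.002, "y": 0, "z": 0.0003, "roll": 0, "fingers": 0}

```text
clock: 16.15
eef_pos: [0.4374, 0.0231, 0.1163]
tool_rot: [-0.046, 0.716, 0.038, 0.695]
ft_force: [-9.7, -1.1, 29.5]
grip_width: 0.0204
```

```bash
python3 t.py 435.8 22 57
```

```text
pin tip [0.4347 0.0218 0.0566] axis [-0.0104 -0.0036 -0.9999]
clock 16.15 tcp [0.4374 0.0231 0.1163] tooly yaw 96.8 j6 -0.057 F [-9.7253 -1.0942 29.5061] w 0.0204 xaxis [-0.029  -0.0132 -0.9995]
tool shift [-0.0004  0.0001  0.0011]
```

```bash
python3 -c "
from h import *
import pickle
c=cam('wrist','w24');s=cam('side','s24');t=cam('top','t24')
f=cv2.imread('pics/s24.png')[150:300,260:410];cv2.imwrite('pics/s24c.png',cv2.resize(f,(600,600),interpolation=cv2.INTER_CUBIC))
for i in range(3): camera('top')
"; python3 t.py 435.8 22 57
```

```text
pin tip [0.4347 0.0218 0.0569] axis [-0.01   -0.0036 -0.9999]
clock 16.45 tcp [0.4374 0.0232 0.1165] tooly yaw 96.8 j6 -0.057 F [-5.5873 -0.4269 15.047 ] w 0.0209 xaxis [-0.0286 -0.0131 -0.9995]
tool shift [-0.0002  0.      0.0011]
```

View pics/w24.png

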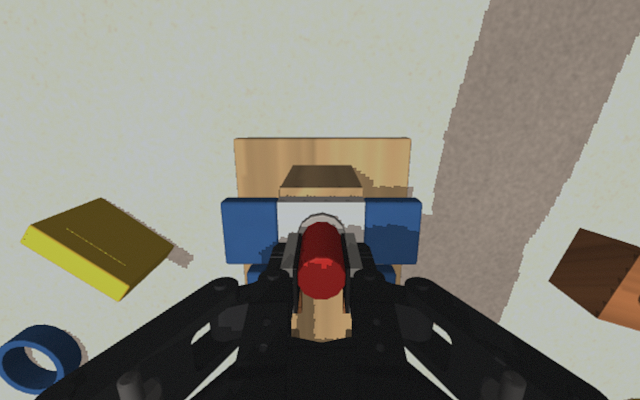

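View pics/s24c.png

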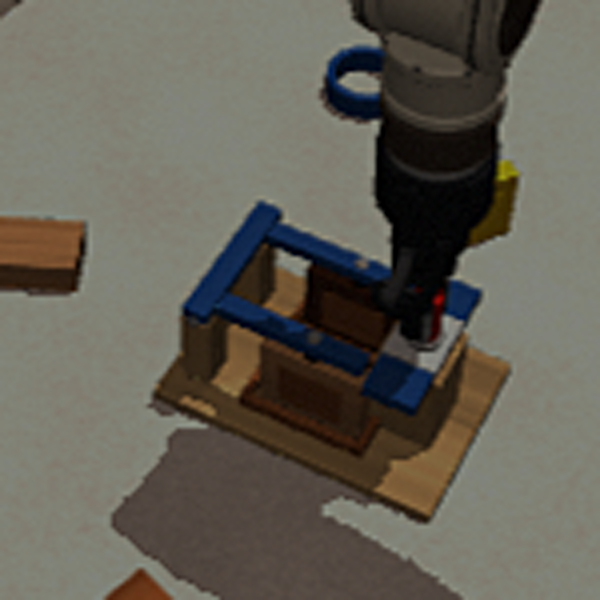

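arm_command:
  motion:
    - {"x": 0.003, "y": 0, "z": -0.0004, "roll": 0, "fingers": 0}

```text
clock: 16.53
eef_pos: [0.4374, 0.0231, 0.1163]
tool_rot: [-0.046, 0.715, 0.038, 0.696]
ft_force: [-8.2, -1.5, 30.6]
grip_width: 0.0206
```

```bash
python3 -c "
from h import *
for i in range(10):
    o=get_obs();print(round(o['clock'],2),np.array(o['ft_force']),np.array(o['eef_pos']),round(o['grip_width'],4)); camera('top')"
```

```text
16.53 [-8.1952 -1.5219 30.6291] [0.4374 0.0231 0.1163] 0.0206
16.58 [-6.6278 -0.3736 21.6752] [0.4374 0.0231 0.1164] 0.0203
16.63 [-7.7556 -0.5257 21.4035] [0.4374 0.0231 0.1164] 0.0205
16.68 [-7.123   0.0911 20.7498] [0.4373 0.0231 0.1164] 0.0208
16.73 [-7.774   0.2089 21.4281] [0.4374 0.0231 0.1164] 0.0203
16.78 [-6.2823 -1.1615 21.948 ] [0.4373 0.0231 0.1164] 0.0208
16.83 [-6.7959 -0.7738 21.3362] [0.4373 0.0231 0.1164] 0.0206
16.88 [-6.8152 -0.0501 21.1733] [0.4373 0.0231 0.1164] 0.0203
16.93 [-6.9353 -0.2488 21.5441] [0.4374 0.0231 0.1164] 0.0205
16.98 [-7.8198 -0.4324 21.1094] [0.4373 0.0231 0.1164] 0.0205
```

```bash
python3 -c "
import cv2
a=cv2.imread('pics/top0.png');b=cv2.imread('pics/t24.png')
f=cv2.imread('pics/s24.png');print(f.shape)
d=cv2.absdiff(a,b);cv2.imwrite('pics/cmp.png',cv2.resize(b[100:340,120:520],(800,480)))"
```

```text
(400, 640, 3)
```

View pics/cmp.png

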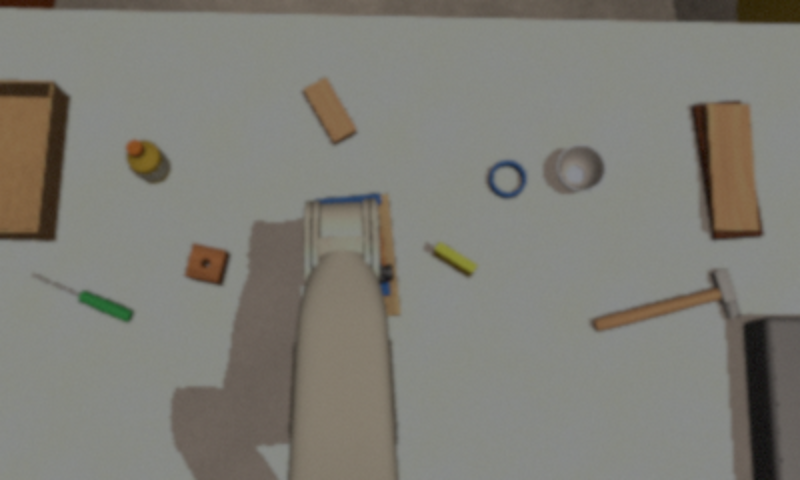

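All bystanders are where they started, the stand is empty, and the arm is holding the pin down with about 21 N.

```bash
python3 -c "
from h import *
print(job_done())"
```

```text
the job is handed in; nothing more can be done
None
```

The job is done and handed in, at about 17 s on the clock. The pale board stands in the empty slot, the blue frame is folded down over both boards, and the pin is through the frame's hole into the post. The gripper still holds the pin by its red head.

**Last checks:**
- **Press:** the downward force was steady at about 21 N over the last 0.45 s; shutting the frame needs 8–9 N.
- **Shut:** the pin tip is 57 mm up, so the collar's underside is about 102 mm up, level with the frame's top when shut. The sharp rise in force there showed a hard stop.
- **Clearance:** nothing but the pin's collar presses on the frame. The fingertips are about 9 mm above the collar.
- **Scene:** the top view shows the bystanders, including the yellow look-alike board, where they started. The side view shows both boards upright in their slots.

**What did not go cleanly:**
- **Board:** on the first try it landed on the fence at the slot's end with about 24 N. I lifted it, moved it about 5 mm and seated it. It then met the slot floor with about 33 N.
- **Side load:** about 7 N of sideways force stays on the pin in the hole, with the pin roughly 0.6° off vertical.
- **Camera estimate:** my wrist-camera estimate of the board's height in the hand was about 9 mm off, so I corrected for it.

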